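# Slide a wall plate round a bent tub supply pipe

## Robot

A 6-joint arm with a two-finger parallel gripper is mounted at the origin on the work surface. World frame = base frame: x ahead of the robot, y to its left, z up, the work surface at z = 0. Lengths are in m, angles in rad, forces in N, time in s.
With the tool pointing down it reaches from about 0.35 to 0.775 m from the base axis. Payload 5.5 kg.
Tool frame: the origin (TCP) lies at the very end of the fingers, on their centre line; the grasp point (between the pads) lies hold_point_z behind it (hold_point_z is the distance from the TCP to the grasp point, in m); x points along the fingers, y is the direction in which the jaws open and shut, and the axes are right-handed (so a half turn about x gives the same grasp; the last joint's range is limited). The gripper opens to 85 mm and grips with 20 to 120 N. Pads are 22 mm wide; open, the fingers measure 114 mm over their backs; the gripper's body (76 mm by 85 mm) begins 54 mm behind the grasp point. The pads swing forward as they close: fully open they stand 13 mm farther back than shut.
Start: joints at [1.209, 0.313, 0.046, 1.304, 0, 1.431], TCP at [0.127, 0.561, 0.231] pointing down, gripper open.
Joint ranges: [-2.76, 2.76], [-0.86, 1.69], [-1.03, 1.26], [-2.2, 2.34], [-1.47, 1.5], [-3.14, 3.14]. Speed limits (rad/s): [2.57, 2.57, 3.14, 3.14, 3.14, 3.14].

## Interface

Orientations are given as a unit quaternion [w, x, y, z].
In Python, from workcell import * gives the robot as it stands. The module is installed in compiled form; this text tells all that it offers.
- The arm moves only by the tool step_arm, never from a script. Its argument "targets" is a list of rows, each a list of 3 entries, a list of its own where there are three numbers: the turn, a rotation vector about the tool's x, y, z in degrees, then the shift along the tool's x, y, z in cm, then the finger opening in cm, from 0 to 8.54. A call has exactly 10 rows; each row shifts and turns the commanded pose from where the row before left it, along the tool's axes as they then stand; what a row does not reach is not made up. A row lasts 1/10 s, in which the tool goes at most 50 mm and 8.59 degrees, less where a joint would pass 70% of its speed; a pose out of reach is approached as far as the arm can. A call with a gripper value outside its range is refused whole. The fingers move at their own pace and stop on an object; "force" is the grip in N (left out, the last holds). Time passes only in rows, so rows that do not move let the fingers close, or fill a call up. It gives the time, the measured TCP pose, the force and the opening at its end, in the units of the state.
- get_state(): the state, without advancing time (a new reading comes with each control period).
- read_camera(name): name is "scene" or "side" or "wrist"; returns the picture (480x640x3 uint8, red, green, blue); there is no depth.
- camera_model(name): a dict with "fx", "fy", "cx", "cy" (pixels), "dist_coeffs" ([k1, k2, p1, p2, k3] as OpenCV has them; the pictures are not rectified), "xyz" and "rotation" of the camera in the world; the wrist camera has in their place "T_tool_cam" (4x4, takes a point from camera to tool coordinates, whose origin is the TCP and whose axes are the tool frame's). Camera axes: x right, y down, z forward; pixel columns grow to the right and rows downward; lengths in m; the calibration is good to about 2 mm. A picture is of the moment at which its call begins: read the wrist's pose just before it. camera_model takes no time and is no camera call.
- hand_in(): hands the job in, once; it reports no verdict.
Trained networks look in the newest picture that a camera, given by its name, has taken for a name from the list of things; names that differ only in an ending like _2 or _b are one class to them, and where a whole thing is asked for, a point or a joint stands for the part that bears it (a point fixed in the world has none). Each returns a list of dicts, best first, with "p" (0 to 1); they miss things now and then, are a little off and sometimes report something else, mostly with a low value. They report only what shows in the picture. A call takes as long as a camera call. They do not tell look-alikes from the thing itself.
- find_in(camera, label): "extent" ([left, top, width, height] in pixels, round what is visible of it).
- silhouettes(camera, label): "mask" (480x640 bool, what is visible of it) and "extent" ([left, top, width, height] in pixels, round what is visible of it).
The state is a dict: "clock": time; "joint_pos": joint angles; "qvel": joint speeds; "tau": joint torques, N m; "tcp_pos": TCP position; "orientation": TCP orientation; "wrist_force": force on the tool from outside, world axes, zero at the start; "ft_torque": the same for the moment, N m; "finger_gap": finger opening in m.
Only numpy, scipy, OpenCV 4.12 (cv2) and the standard library are available. Lean on these libraries where they do the work, as an engineer would, in place of code of your own. Each camera call takes 0.05 s, during which the arm holds its last target.

## Task

Pick up the square steel wall plate, thread it hollow side first onto the free end of the bent copper pipe, and work it along and round the bend until it sits flush on the tiled apron over the rough hole, edges plumb. The soft pipe was set by hand and is not quite true, so feel the plate along without binding: never more than 12 N on the pipe, 20 N on the tiles. Then let go, and leave the jar, the stopper and the bowls as they stand.

Things in the scene. Friction and masses are not known exactly. Their poses are not given: they have to be found in the camera images.
- tub: Fixed tub with a low tiled apron (wall) facing the robot: 136 mm high, flat behind, nothing above 140 mm for the next 200 mm. Origin: on the tiled floor at the apron's front face, right below the pipe's outlet. x points level into the wall (away from the robot), y along the wall, z up.
- fitting: The brass fitting that carries the bent copper pipe (22 mm thick). Origin: on the wall face 110 mm above the tub's origin, on the pipe's axis; axes as the tub's. The pipe runs 40 mm straight along -x, bends 90 degrees towards +y (70 mm radius to its centre line), then runs 70 mm straight along +y, at x -110 mm from y 70 to 140 mm. A half-round white plug, as thick, ends it: tip at y 151 mm.
- bend_center (a point): Fixed point, the centre of the pipe's nominal bend (x -40, y +70 mm from the fitting). The pipe was bent and screwed in by hand: it may be rolled about the x line through the fitting by up to 0.06 rad (free leg high or low) and, from the middle of the bend on, over- or under-bent by up to 0.05 rad, so its tip may be 9 mm off in height and 7 mm in x. Not measured: feel or see it. It stays put under the forces allowed.
- plate_center (a point): Centre of the loose square steel wall plate, 56 x 56 mm, 26 mm deep, 130 to 210 g, standing upright on one edge on the floor. x: axis of its hole, towards its hollow back (the side for the wall); y: width; z up. Round hole 24.4 mm in the front 14 mm (x -13 to 1 mm); behind it a hollow skirt, walls 4 mm. Hold it by its two side edges, 56 mm apart, the pipe then passing between the fingers.
- plate_back (a point): Middle of the plate's open back, 13 mm from its centre along the plate's x; same axes. When home it lies in the wall face, on the pipe's axis.
- plate: The same wall plate; origin at the middle of its lower edge, 28 mm below its centre; same axes. When home, its x is along the tub's x, its centre on the pipe's axis, 13 mm in front of the wall face.
- jar: White ceramic jar with screw lid, 70 mm across and 75 mm high, on the floor; origin at the centre of its underside. To be left alone.
- bowls: Stacked pair of plastic wash bowls, 170 mm across, 81 mm high over all, in the pine crate; origin at the centre of the underside. To be left alone.
- stopper: Green drain stopper on its pivot lever, 54 mm across, lever reaching 75 mm along +y, 40 mm high, in the pine crate; origin at the centre of the underside. To be left alone.
- crate: Slatted pine crate, 300 x 240 mm and 100 mm high, fixed; origin at the centre of its underside, long side along x.
Not all that is in view belongs to the job. Of the things like the plate, leave any that is purple or turquoise; of the rest the smaller one is meant.

How it is judged:
By the outcome, as a careful person would: the job done as asked, in the order asked, and still so for the second after the job is handed in, with the robot touching nothing.
It also fails if it takes over 67 s, if anything falls off the work surface, if the arm or the gripper's body presses on something with over 40 N, if the wrist force passes 120 N, or if a joint passes its speed limit or range.

## Working session

There is one attempt and no reset: what is moved stays moved. The work goes in short steps, Python scripts to look and compute and a tool call to move; the robot and the scene stay as the last step left them, time stands still between calls to the robot, and variables do not carry over. Pictures are saved under pics/ and viewed, and the job is handed in when it is done.

Besides the shell and the picture viewer there is one more tool, called after "Call:" as name(argument=value, ...) on one line, values as JSON. step_arm: Moves the arm, as the interface text tells. Its arguments: {"type":"object","properties":{"targets":{"type":"array","items":{"type":"array"}},"force":{"type":"number"}},"required":["targets"]}

```bash
ls; mkdir -p pics; python3 - <<'E'
from workcell import *
import cv2
s=get_state(); print(s)
for c in ["scene","side","wrist"]:
    im=read_camera(c); cv2.imwrite(f"pics/{c}0.png",im[:,:,::-1]); print(c,camera_model(c))
print(get_state()["clock"], [k for k in globals() if not k.startswith('__')][:40])
E
```

```text
pics
{'clock': 0.0, 'joint_pos': array([ 1.20935640e+00,  3.13984016e-01,  4.49543276e-02,  1.30361856e+00,
       -1.37799415e-05,  1.43119358e+00]), 'qvel': array([-0.00090484,  0.00133023,  0.00052352,  0.00106645,  0.00094026,
       -0.00032087]), 'tau': array([-6.86765779e-04, -4.80628645e+01,  2.98532742e+01,  1.94523262e-02,
       -2.30507139e-04, -9.73290867e-06]), 'tcp_pos': array([0.12633785, 0.56040388, 0.23040813]), 'orientation': array([ 0.70260359,  0.077635  ,  0.70291879, -0.07890605]), 'wrist_force': array([-0.51775973,  0.57086624, -0.91578929]), 'ft_torque': array([-0.02328137, -0.01416824, -0.01958306]), 'finger_gap': 0.08536264317201586}
scene {'fx': 617.4696375262629, 'fy': 617.4696375262629, 'cx': 318.56078993371455, 'cy': 233.1662980183055, 'dist_coeffs': array([-0.12710798,  0.        ,  0.        ,  0.        ,  0.        ]), 'xyz': array([0.94111352, 0.62295007, 1.30979164]), 'rotation': array([-0.07881381,  0.25139573,  0.92810282, -0.263085  ])}
side {'fx': 583.4099185512587, 'fy': 583.4099185512587, 'cx': 325.52715078967265, 'cy': 249.16201573468857, '
[... 202 characters left out ...]
44497])}
wrist {'fx': 369.1621980132481, 'fy': 369.1621980132481, 'cx': 320.461946445298, 'cy': 237.5671054175388, 'dist_coeffs': array([-0.05005677,  0.        ,  0.        ,  0.        ,  0.        ]), 'T_tool_cam': array([[ 1.00019649e-03, -3.03086206e-01,  9.52962618e-01,
        -1.43224748e-01],
       [ 9.99999456e-01,  5.84637757e-04, -8.63622865e-04,
        -3.85724929e-04],
       [-2.95385750e-04,  9.52962964e-01,  3.03086626e-01,
        -7.82186286e-02],
       [ 0.00000000e+00,  0.00000000e+00,  0.00000000e+00,
         1.00000000e+00]])}
0.15 ['read_camera', 'camera_model', 'hand_in', 'get_state', 'find_in', 'silhouettes', 'MotionError', 'hold_point_z', 'cv2', 's', 'c', 'im']
```

View pics/scene0.png

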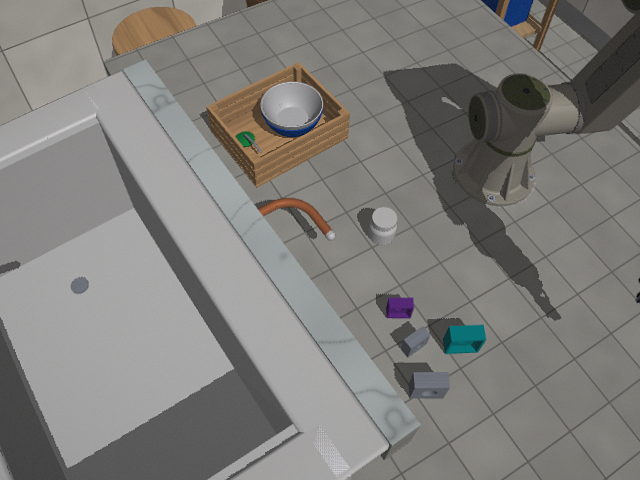

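View pics/side0.png

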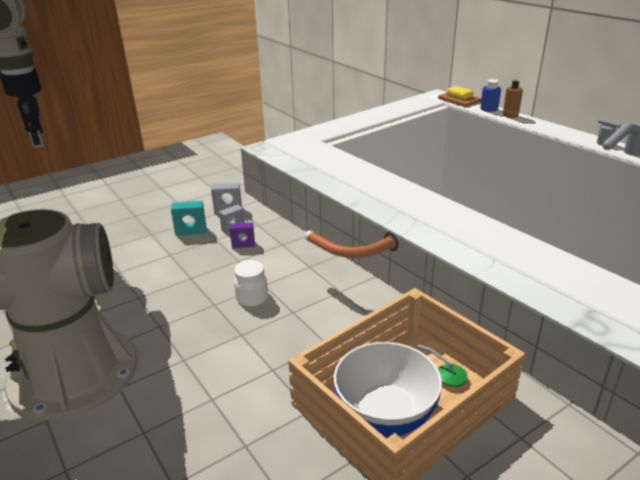

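View pics/wrist0.png

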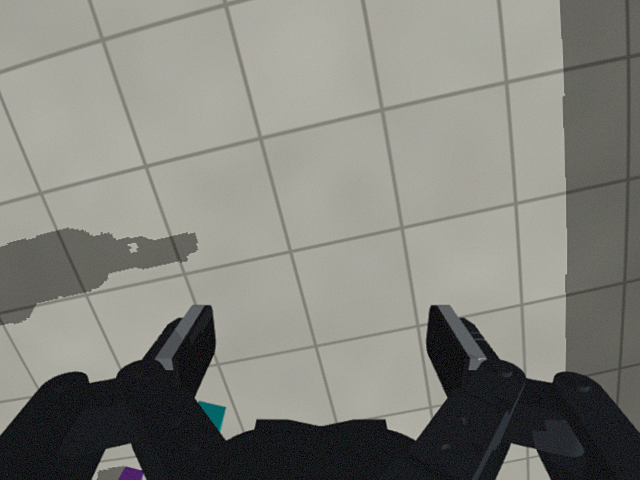

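The scene view shows four plate-like things: purple (400,307), turquoise (464,339), small grey (416,341) and large grey (429,385). By the description I want the small grey one, and I'll check it in a close crop.

```bash
cat > h.py <<'E'
from workcell import *
import numpy as np, cv2
from scipy.spatial.transform import Rotation as R
def RQ(q): return R.from_quat([q[1],q[2],q[3],q[0]])
def cam(name,state=None):
    m=camera_model(name)
    K=np.array([[m['fx'],0,m['cx']],[0,m['fy'],m['cy']],[0,0,1.]])
    D=np.array(m['dist_coeffs'])
    if 'T_tool_cam' in m:
        s=state or get_state()
        T=np.eye(4);T[:3,:3]=RQ(s['orientation']).as_matrix();T[:3,3]=s['tcp_pos']
        T=T@m['T_tool_cam']; Rm=T[:3,:3];t=T[:3,3]
    else:
        rot=np.array(m['rotation']); Rm=rot if rot.ndim==2 else RQ(rot).as_matrix(); t=m['xyz']
    return K,D,Rm,np.array(t)
def proj(P,c):
    K,D,Rm,t=c
    p=cv2.projectPoints(np.asarray(P,float).reshape(-1,1,3),cv2.Rodrigues(Rm.T)[0],-Rm.T@t,K,D)[0]
    return p.reshape(-1,2)
def ray(uv,c):
    K,D,Rm,t=c
    u=cv2.undistortPoints(np.asarray(uv,float).reshape(-1,1,2),K,D).reshape(-1,2)
    d=np.c_[u,np.ones(len(u))]@Rm.T
    return t,d/np.linalg.norm(d,axis=1)[:,None]
def onz(uv,z,c):
    t,d=ray(uv,c); return t+d*((z-t[2])/d[:,2])[:,None]
E
python3 - <<'E'
from h import *
import pickle
out={}
for c in ["scene","side"]:
    im=read_camera(c)
    for l in ["plate","fitting","tub","jar","crate"]:
        r=silhouettes(c,l); out[c,l]=r
        print(c,l,[(round(x['p'],2),[round(v) for v in x['extent']]) for x in r])
    out[c,'im']=im
pickle.dump(out,open('o.pkl','wb'))
im=out['scene','im'];
cv2.imwrite('pics/c1.png',cv2.resize(im[270:420,360:510,::-1],(600,600),interpolation=cv2.INTER_CUBIC))
im=out['side','im'];
cv2.imwrite('pics/c2.png',cv2.resize(im[160:280,160:420,::-1],(780,360),interpolation=cv2.INTER_CUBIC))
c=cam('scene');print(onz([[400,307],[464,339],[416,341],[429,385],[383,225]],0.03,c), hold_point_z)
E
```

```text
scene plate [(0.96, [384, 298, 30, 21]), (0.94, [400, 328, 31, 30]), (0.75, [411, 376, 35, 23]), (0.61, [446, 325, 38, 30])]
scene fitting [(0.76, [259, 200, 74, 42])]
scene tub [(0.72, [4, 57, 416, 423])]
scene jar [(0.7, [368, 204, 27, 46])]
scene crate [(0.6, [208, 63, 143, 124]), (0.43, [400, 330, 30, 25])]
side plate [(0.96, [169, 200, 41, 38]), (0.81, [218, 208, 24, 30]), (0.8, [213, 186, 26, 30]), (0.8, [229, 223, 25, 24])]
side fitting [(0.58, [306, 233, 93, 24])]
side tub [(0.69, [238, 80, 402, 356])]
side jar [(0.73, [235, 264, 32, 41])]
side crate [(0.69, [289, 291, 237, 189]), (0.66, [304, 232, 94, 23])]
[[0.46110161 0.21097267 0.03      ]
 [0.38132147 0.349485   0.03      ]
 [0.47720557 0.29797161 0.03      ]
 [0.51105147 0.39559371 0.03      ]
 [0.3714629  0.00588552 0.03      ]] 0.0187
```

```bash
ls pics
```

```text
c1.png
c2.png
scene0.png
side0.png
wrist0.png
```

View pics/c1.png

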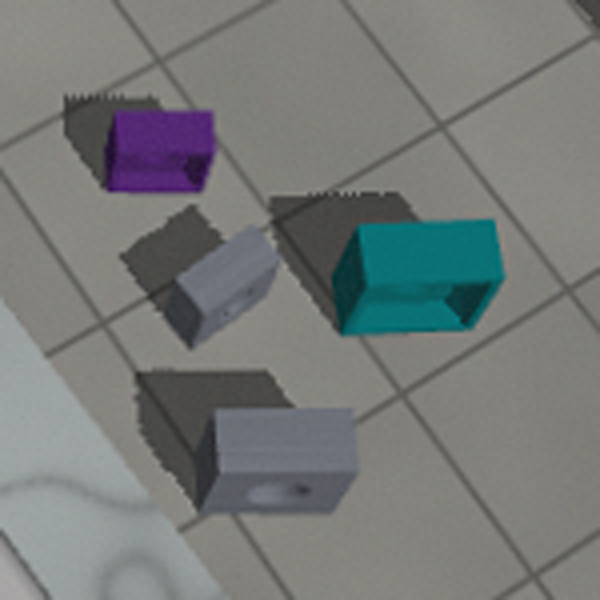

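View pics/c2.png

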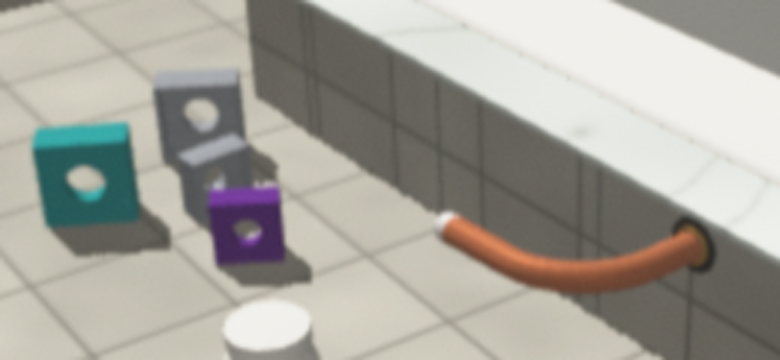

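```bash
python3 - <<'E'
from h import *
import pickle
o=pickle.load(open('o.pkl','rb'))
c=cam('scene'); m=o['scene','tub'][0]['mask']
pts=[]
for r in range(110,400,4):
    if 195<r<240: continue
    xs=np.where(m[r])[0]
    if len(xs): pts.append((xs.max()+.5,r))
P=onz(pts,0.136,c)
vx=cv2.fitLine(P[:,:2].astype(np.float32),cv2.DIST_HUBER,0,.001,.001).ravel()
print(vx); n=np.array([-vx[1],vx[0]]); print(np.round((P[:,:2]-vx[2:])@n*1000,1))
c2=cam('side'); m=o['side','tub'][0]['mask']
pts=[]
for x in range(250,640,6):
    if 300<x<530: continue
    ys=np.where(m[:,x])[0]
    if len(ys): pts.append((x,ys.max()+.5))
P2=onz(pts,0,c2)
vx2=cv2.fitLine(P2[:,:2].astype(np.float32),cv2.DIST_HUBER,0,.001,.001).ravel()
print(vx2);n2=np.array([-vx2[1],vx2[0]]); print(np.round((P2[:,:2]-vx2[2:])@n2*1000,1)); print((vx2[2:]-vx[2:])@n)
for k,c_ in (('scene',c),('side',c2)):
    im=o[k,'im'].copy()
    for l in ['fitting','plate','tub']:
        for x in o[k,l]:
            cs,_=cv2.findContours(x['mask'].astype(np.uint8),0,1); cv2.drawContours(im,cs,-1,(255,255,0),1)
    cv2.imwrite(f'pics/m_{k}.png',cv2.resize(im[150:400,200:500,::-1] if k=='scene' else im[150:330,160:460,::-1],None,fx=2.6,fy=2.4,interpolation=cv2.INTER_NEAREST))
E
```

```text
[ 0.06446985 -0.9979197   0.6365122  -0.01313288]
[-0.  -0.1  2.   2.   2.  -0.1 -0.1 -0.1 -0.1 -0.1 -0.1 -0.1 -0.1 -0.1
 -0.1 -0.1 -0.1  1.9  1.9  1.9 -0.1 -0.1  0.2  0.2  0.3  0.3  0.3  0.4
  0.4  0.4  0.5  0.5  0.6  0.6  0.6  0.7  0.7 -1.  -0.9 -0.9 -0.8  0.9
 -0.7 -0.7 -0.6 -0.5 -0.5 -2.1 -2.  -2.  -1.9 -1.8 -1.8 -1.7  0.  -1.6
  0.1  0.2  0.3  0.3  0.4 -1.1]
[ 0.06639452 -0.99779344  0.65620905 -0.40288103]
[-0.1  2.6  2.   1.3  0.7 -3.1 -0.5 -1.  -1.6  0.5  2.2 -0.3 -0.6 -1.
  0.6  0.3 -0.1 -0.5  1.1  0.7  0.4  0.  -2.3 -2.6 -1.1 -1.4  0.1]
-0.0054711513
```

View pics/m_scene.png

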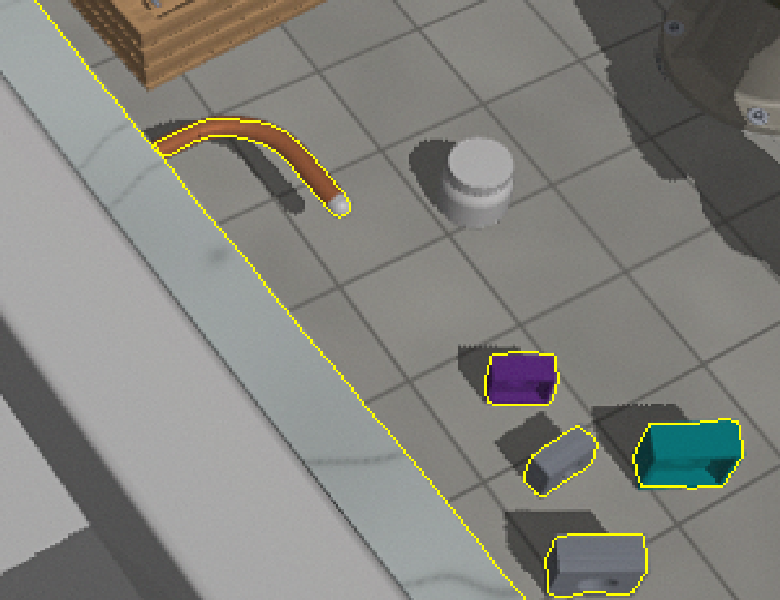

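View pics/m_side.png

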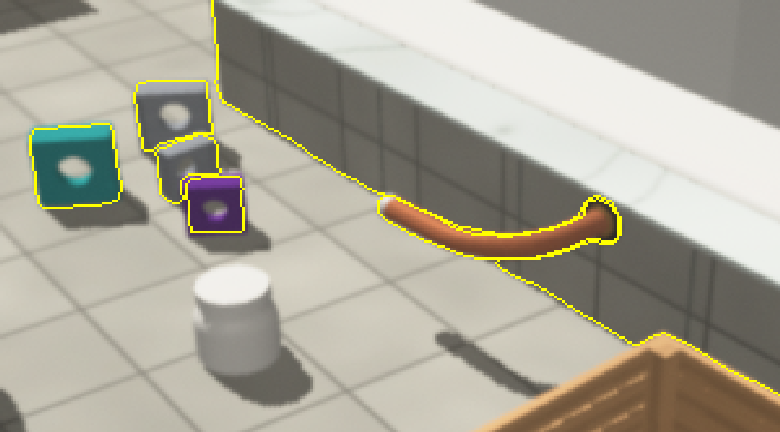

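```bash
cat > pipe.py <<'E'
from h import *
from scipy.optimize import least_squares
def center(roll,bend,n=60):
    # fitting frame centreline: pts Nx3 with tangents
    s1=np.linspace(0,.04,12); A=np.c_[-s1,0*s1,0*s1]; 
    th=np.linspace(0,np.pi/2,40)[1:]
    B=np.c_[-.04-.07*np.sin(th),.07-.07*np.cos(th),0*th]
    s3=np.linspace(0,.07,25)[1:]; C=np.c_[-.11+0*s3,.07+s3,0*s3]
    P=np.r_[A,B,C]; th=np.r_[0*s1,th,0*s3+np.pi/2]
    T=np.c_[-np.cos(th),np.sin(th),0*th]
    mid=np.array([-.04-.07*np.sin(np.pi/4),.07-.07*np.cos(np.pi/4),0])
    k=th>np.pi/4
    # positive bend = over-bent: heading turns further (towards wall, +x)
    Rz=R.from_euler('z',-bend).as_matrix()
    P[k]=(P[k]-mid)@Rz.T+mid; T[k]=T[k]@Rz.T
    Rx=R.from_euler('x',roll).as_matrix()
    return P@Rx.T,T@Rx.T
def world(p,roll_bend=True):
    x,y,yaw,roll,bend,z=p[:6]
    P,T=center(roll,bend); W=R.from_euler('z',yaw).as_matrix()
    return P@W.T+[x,y,z],T@W.T
def rayres(P,t,d,r=.011):
    v=P[None]-t; a=np.einsum('ijk,ik->ij',np.broadcast_to(v,(len(d),)+v.shape[1:]),d)
    D=np.sqrt(np.maximum((v**2).sum(-1)-a**2,0)); return D.min(1)-r
E
python3 - <<'E'
from pipe import *
import pickle
o=pickle.load(open('o.pkl','rb'))
tub=o['scene','tub'][0]['mask']
obs=[]
for k in('scene','side'):
    m=o[k,'fitting'][0]['mask']; cs,_=cv2.findContours(m.astype(np.uint8),0,cv2.CHAIN_APPROX_NONE)
    cc=max(cs,key=len).reshape(-1,2).astype(float)
    # contour pixels lie inside; push out 0.5px along outward normal: use 4x upsample contour instead
    M=cv2.resize(m.astype(np.uint8)*255,None,fx=4,fy=4,interpolation=cv2.INTER_LINEAR)
    cs,_=cv2.findContours((M>127).astype(np.uint8),0,cv2.CHAIN_APPROX_NONE)
    cc=(max(cs,key=len).reshape(-1,2)+.5)/4-.5; cc=cc[::3]
    if k=='scene':
        dt=cv2.distanceTransform((~tub).astype(np.uint8),cv2.DIST_L2,5)
        cc=cc[dt[np.clip(np.round(cc[:,1]).astype(int),0,479),np.clip(np.round(cc[:,0]).astype(int),0,639)]>4]
    else: cc=cc[cc[:,0]<380]
    obs.append((ray(cc,cam(k)),len(cc)))
def f(p):
    P,_=world(p); r=[]
    for i,((t,d),n) in enumerate(obs):
        r.append(rayres(P+p[6+3*i:9+3*i],t,d)/.001/np.sqrt(n/20))
    wall=np.array([.6463,-.208]); n=np.array([np.cos(p[2]),np.sin(p[2])])
    return np.r_[np.concatenate(r),((p[:2]-wall)@n)/.003,(p[2]-.0653)/.003,p[3]/.06,p[4]/.05,(p[5]-.11)/.0005,p[6:12]/.002]
best=None
for y0 in (-.1,-.05,0,-.15):
    p0=np.r_[.64,y0,.065,0,0,.11,np.zeros(6)]
    s=least_squares(f,p0,loss='soft_l1')
    if best is None or s.cost<best.cost: best=s
p=best.x; print(best.cost,np.round(p,4)); r=f(p); print('rms mm',[np.sqrt(np.mean(x**2)) for x in (r[:obs[0][1]]*np.sqrt(obs[0][1]/20),r[obs[0][1]:obs[0][1]+obs[1][1]]*np.sqrt(obs[1][1]/20))])
J=best.jac; print('sd',np.round(np.sqrt(np.diag(np.linalg.inv(J.T@J)))[:6],4))
np.save('pipe_p.npy',p)
P,T=world(p);print('tip',P[-1],T[-1])
# plates: box fit
from scipy.optimize import minimize
dims={'plate':(.026,.056)}
for k in('scene','side'):
  c=cam(k)
  for x in o[k,'plate']:
    M=cv2.resize(x['mask'].astype(np.uint8)*255,None,fx=4,fy=4,interpolation=cv2.INTER_LINEAR)
    cs,_=cv2.findContours((M>127).astype(np.uint8),0,1)
    e=x['extent'];u=[e[0]+e[2]/2,e[1]+e[3]/2]
    mk=np.zeros((480*4,640*4),np.uint8)
    def g(q):
        X,Y,yaw,sc=q; W=R.from_euler('z',yaw).as_matrix()
        b=np.array([[a,b_,z] for a in(-.013,.013) for b_ in(-.028,.028) for z in(0,.056)])*sc@W.T+[X,Y,0]
        uv=(proj(b,c)+.5)*4-.5
        h=cv2.convexHull(np.round(uv*16).astype(np.int32).reshape(-1,1,2))
        r=np.zeros((1920,2560),np.uint8); cv2.fillConvexPoly(r,h,255,shift=4)
        x0,y0=int(e[0]*4-60),int(e[1]*4-60); sl=(slice(max(y0,0),y0+300),slice(max(x0,0),x0+300))
        A=r[sl]>0;B=M[sl]>127
        return 1-(A&B).sum()/(A|B).sum()
    w=onz([u],.03,c)[0]; res=[]
    for yaw in np.arange(0,np.pi,.4):
      for sc in (1,1.4):
        res.append(minimize(g,[w[0],w[1],yaw,sc],method='Nelder-Mead',options=dict(initial_simplex=np.array([w[0],w[1],yaw,sc])+np.r_[np.zeros((1,4)),np.diag([.01,.01,.3,.15])],maxfev=120)))
    b=min(res,key=lambda z:z.fun); print(k,np.round(e),round(b.fun,3),np.round(b.x,4))
E
```

```text
27.17080331927898 [ 6.430e-01 -1.302e-01  6.520e-02 -4.570e-02 -2.000e-02  1.098e-01
  2.500e-03  6.000e-04 -2.400e-03 -1.000e-03 -6.000e-04 -2.600e-03]
rms mm [np.float64(1.435069909431916), np.float64(0.7892388847753686)]
sd [0.0022 0.0026 0.003  0.0072 0.0085 0.0006]
tip [0.521757   0.00158014 0.103408  ] [-0.0850925   0.99532423 -0.04570505]
scene [384. 298.  30.  21.] 0.05 [0.4622 0.2118 4.175  1.0428]
scene [400. 328.  31.  30.] 0.045 [0.4796 0.297  1.6594 0.9805]
scene [411. 376.  35.  23.] 0.034 [0.514  0.3953 1.0379 1.2796]
scene [446. 325.  38.  30.] 0.037 [0.3851 0.3505 4.1786 1.3484]
side [169. 200.  41.  38.] 0.094 [0.3803 0.3412 1.106  1.374 ]
side [218. 208.  24.  30.] 0.256 [0.474  0.2913 1.731  0.9834]
side [213. 186.  26.  30.] 0.19 [0.5182 0.4096 1.4914 1.2214]
side [229. 223.  25.  24.] 0.175 [0.4607 0.2096 1.0582 0.9135]
```

The crop confirms the small grey plate at scene pixel (416,341) as the target. Its flat front faces +y, which is the scene camera's side, so its hollow side should face -y. Next I'll plan the approach.

```bash
python3 - <<'E'
from h import *
import pickle
o=pickle.load(open('o.pkl','rb'))
s=get_state(); M=RQ(s['orientation']).as_matrix(); print(np.round(M,3))
c=cam('scene'); print('crate corners',onz([[258,182],[348,118],[210,115],[299,68]],.1,c)); c2=cam('side'); print(onz([[522,352],[415,293],[293,368]],.1,c2)); print('jar',onz([[384,214]],.075,c))
# nominal joint relation: tool yaw
q=s['joint_pos'];print(q)
E
```

```text
[[ 0.     0.22   0.976]
 [ 0.     0.976 -0.22 ]
 [-1.     0.     0.   ]]
crate corners [[ 0.59732652 -0.2164381   0.1       ]
 [ 0.29628865 -0.28438686  0.1       ]
 [ 0.605609   -0.47559146  0.1       ]
 [ 0.31513163 -0.51231682  0.1       ]]
[[ 0.59455996 -0.51004678  0.1       ]
 [ 0.56459075 -0.28948946  0.1       ]
 [ 0.27479844 -0.32293525  0.1       ]]
jar [[0.37188405 0.00256688 0.075     ]]
[1.20942786e+00 3.13139061e-01 4.60827921e-02 1.30357755e+00
 5.57544145e-06 1.43123487e+00]
```

```bash
cat > plan.py <<'E'
from h import *
def rows(d,turnx,n,yaw0):
    """constant world delta d over n rows, turnx deg per row about tool x(down); z-angle yaw0 rad; shift in pre-turn axes"""
    a=yaw0; out=[]
    for i in range(n):
        z=np.array([np.cos(a),np.sin(a)]); y=np.array([-np.sin(a),np.cos(a)])
        dd=np.array(d)/n
        out.append([[turnx[i] if np.ndim(turnx) else turnx,0,0],[round(-dd[2]*100,2),round(dd[:2]@y*100,2),round(dd[:2]@z*100,2)]])
        a-=np.radians(turnx[i] if np.ndim(turnx) else turnx)
    return out,a
if __name__=='__main__':
    o,a=rows([.3535,-.2635,-.07],7.2,10,-.2217); 
    for r in o: print(r)
    print(a)
E
python3 plan.py
```

```text
[[7.2, 0, 0], [np.float64(0.7), np.float64(-1.79), np.float64(4.03)]]
[[7.2, 0, 0], [np.float64(0.7), np.float64(-1.27), np.float64(4.22)]]
[[7.2, 0, 0], [np.float64(0.7), np.float64(-0.74), np.float64(4.35)]]
[[7.2, 0, 0], [np.float64(0.7), np.float64(-0.18), np.float64(4.41)]]
[[7.2, 0, 0], [np.float64(0.7), np.float64(0.37), np.float64(4.39)]]
[[7.2, 0, 0], [np.float64(0.7), np.float64(0.92), np.float64(4.31)]]
[[7.2, 0, 0], [np.float64(0.7), np.float64(1.45), np.float64(4.16)]]
[[7.2, 0, 0], [np.float64(0.7), np.float64(1.96), np.float64(3.95)]]
[[7.2, 0, 0], [np.float64(0.7), np.float64(2.44), np.float64(3.67)]]
[[7.2, 0, 0], [np.float64(0.7), np.float64(2.88), np.float64(3.34)]]
-1.478337061435917
```

Call:
step_arm(targets=[[[7.2,0,0],[0.7,-1.8,4.0],8.5],[[7.2,0,0],[0.7,-1.3,4.2],8.5],[[7.2,0,0],[0.7,-0.7,4.4],8.5],[[7.2,0,0],[0.7,-0.2,4.4],8.5],[[7.2,0,0],[0.7,0.4,4.4],8.5],[[7.2,0,0],[0.7,0.9,4.3],8.5],[[7.2,0,0],[0.7,1.5,4.2],8.5],[[7.2,0,0],[0.7,2.0,4.0],8.5],[[7.2,0,0],[0.7,2.4,3.7],8.5],[[7.2,0,0],[0.7,2.9,3.3],8.5]])

```text
clock: 1.75
tcp_pos: [0.4824, 0.2958, 0.1612]
orientation: [0.521, 0.478, 0.521, -0.478]
wrist_force: [0.5, 1.0, -0.5]
finger_gap: 0.0848
```

```bash
python3 - <<'E'
from h import *
s=get_state(); print(s['clock'],s['tcp_pos'],np.round(RQ(s['orientation']).as_matrix(),3),s['joint_pos'],np.round(s['wrist_force'],2))
im=read_camera('wrist'); cv2.imwrite('pics/w1.png',im[:,:,::-1]); s2=get_state(); print(s2['tcp_pos'])
r=silhouettes('wrist','plate'); print([(x['p'],x['extent']) for x in r])
import pickle; pickle.dump((s,im,r),open('w1.pkl','wb'))
E
```

```text
1.75 [0.48235144 0.29578653 0.16123546] [[ 0.     0.996  0.087]
 [ 0.     0.087 -0.996]
 [-1.     0.001 -0.   ]] [ 4.08140212e-01  3.24386215e-01 -1.12076802e-01  1.13375375e+00
  1.46786571e-04  1.89193855e+00] [ 0.5   0.96 -0.5 ]
[0.48765797 0.2920154  0.15989669]
[(0.94, [275.0, 195.8, 78.6, 54.5]), (0.74, [320.0, 20.3, 135.7, 127.3]), (0.7, [99.4, 82.0, 152.7, 119.2]), (0.69, [243.3, 276.6, 78.4, 89.5])]
```

View pics/w1.png

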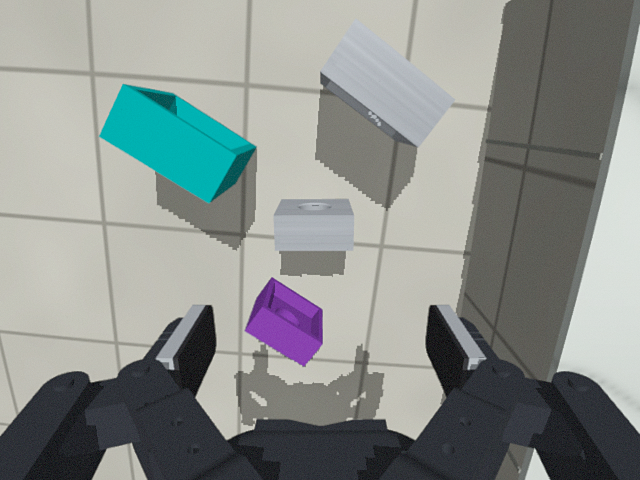

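The wrist view shows the small grey plate at about (314,225), square to the jaws. Its flat face with the round hole (314,206) faces +y, so the hollow faces -y as needed. The arm was still settling, so I'll take the picture again and measure.

```bash
cat > platefit.py <<'E'
from h import *
from scipy.optimize import minimize
def fit(mask,c,x0,fixz=0.0,sc=1):
    ys,xs=np.where(mask); u=4
    M=cv2.resize(mask.astype(np.uint8)*255,None,fx=u,fy=u,interpolation=cv2.INTER_LINEAR)>127
    sl=(slice(max(ys.min()*u-80,0),ys.max()*u+80),slice(max(xs.min()*u-80,0),xs.max()*u+80))
    def g(q):
        X,Y,yaw=q; W=R.from_euler('z',yaw).as_matrix()
        b=np.array([[a,b_,z] for a in(-.013,.013) for b_ in(-.028,.028) for z in(0,.056)])@W.T+[X,Y,fixz]
        uv=(proj(b,c)+.5)*u-.5
        h=cv2.convexHull(np.round(uv*16).astype(np.int32).reshape(-1,1,2))
        r=np.zeros((480*u,640*u),np.uint8); cv2.fillConvexPoly(r,h,255,shift=4)
        A=r[sl]>0;B=M[sl]; return 1-(A&B).sum()/(A|B).sum()
    x0=np.array(x0,float)
    return minimize(g,x0,method='Nelder-Mead',options=dict(initial_simplex=x0+np.r_[np.zeros((1,3)),np.diag([.01,.01,.15])],maxfev=200))
E
python3 - <<'E'
from platefit import *
read_camera('wrist')
s=get_state(); im=read_camera('wrist'); s2=get_state(); print(s['tcp_pos'],s2['tcp_pos'],s2['clock'])
r=silhouettes('wrist','plate'); print([(x['p'],x['extent']) for x in r])
x=min(r,key=lambda x:abs(x['extent'][0]+x['extent'][2]/2-314)+abs(x['extent'][1]+x['extent'][3]/2-225))
b=fit(x['mask'],cam('wrist',s2),[.48,.297,-1.48]); print(b.fun,b.x)
cv2.imwrite('pics/w2.png',cv2.resize(im[170:280,250:390,::-1],None,fx=5,fy=5,interpolation=cv2.INTER_CUBIC))
E
```

```text
[0.48271945 0.29520682 0.16054659] [0.48140512 0.29620937 0.16088071] 1.95
[(0.94, [273.4, 199.5, 81.1, 48.0]), (0.91, [101.6, 83.5, 154.6, 117.0]), (0.73, [242.0, 278.0, 79.0, 87.9]), (0.69, [321.6, 19.5, 131.8, 128.0])]
0.03517874187886816 [ 0.47542325  0.29811109 -1.47634006]
```

View pics/w2.png

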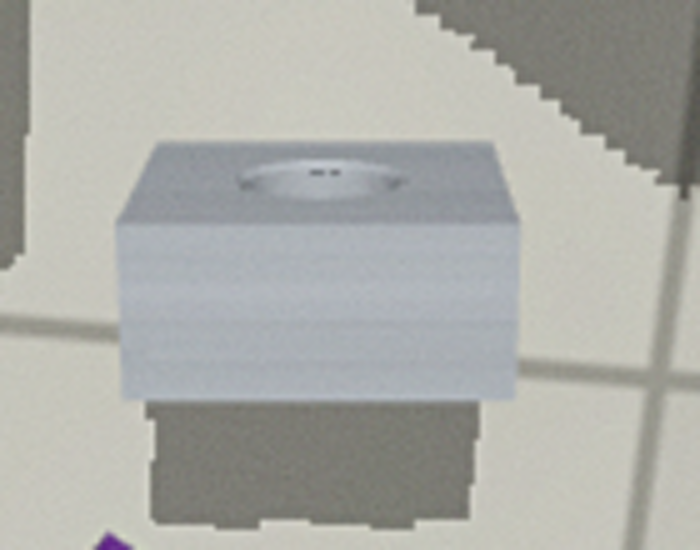

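Call:
step_arm(targets=[[[0,0,0],[0.5,-0.5,-0.2],7.4],[[0,0,0],[2.5,0,0],7.4],[[0,0,0],[2.5,0,0],7.4],[[0,0,0],[2.5,0,0],7.4],[[0,0,0],[2.5,0,0],7.4],[[0,0,0],[2.0,0,0],7.4],[[0,0,0],[1.5,0,0],7.4],[[0,0,0],[1.0,0,0],7.4],[[0,0,0],[0.5,0,0],7.4],[[0,0,0],[0,0,0],7.4]])

```text
clock: 3.0
tcp_pos: [0.475, 0.2991, 0.0061]
orientation: [0.523, 0.476, 0.523, -0.476]
wrist_force: [0.4, 0.1, 1.0]
finger_gap: 0.0739
```

```bash
python3 - <<'E'
from h import *
s=get_state(); im=read_camera('wrist'); cv2.imwrite('pics/w3.png',im[:,:,::-1]); print(s['tcp_pos'],s['finger_gap'],s['wrist_force'])
E
```

```text
[0.47500361 0.29910546 0.00609049] 0.0738538367653403 [0.41083732 0.14465489 0.95490212]
```

View pics/w3.png

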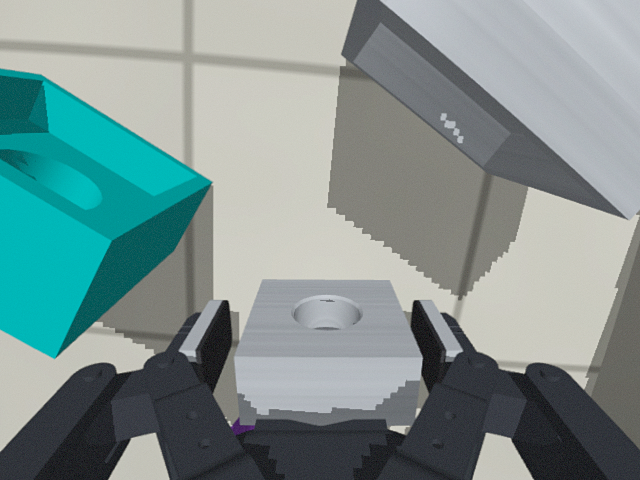

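The plate stands centred between the open fingers, its top edge at row 358 and columns 237-420. I'll grip and lift.

Call:
step_arm(force=50, targets=[[[0,0,0],[0,0,0],5.0],[[0,0,0],[0,0,0],5.0],[[0,0,0],[0,0,0],5.0],[[0,0,0],[0,0,0],5.0],[[0,0,0],[-0.5,0,0],5.0],[[0,0,0],[-2,0,0],5.0],[[0,0,0],[-3,0,0],5.0],[[0,0,0],[-3,0,0],5.0],[[0,0,0],[-3,0,0],5.0],[[0,0,0],[-2,0,0],5.0]])

```text
clock: 4.05
tcp_pos: [0.4761, 0.2986, 0.1434]
orientation: [0.523, 0.477, 0.522, -0.476]
wrist_force: [0.9, -0.4, -1.2]
finger_gap: 0.0553
```

```bash
python3 - <<'E'
from h import *
s=get_state(); im=read_camera('wrist'); cv2.imwrite('pics/w4.png',im[:,:,::-1]); s=get_state(); print(s['tcp_pos'],s['finger_gap'],s['wrist_force'],s['ft_torque'])
P=np.load('pipe_p.npy'); print(P[:6])
E
```

```text
[0.47762934 0.29931806 0.14635095] 0.055456339970936734 [0.65420968 0.20657786 0.81291017] [ 0.0276352  -0.10545564  0.03040278]
[ 0.6429956  -0.13021669  0.06523079 -0.04573016 -0.02003312  0.10978812]
```

View pics/w4.png

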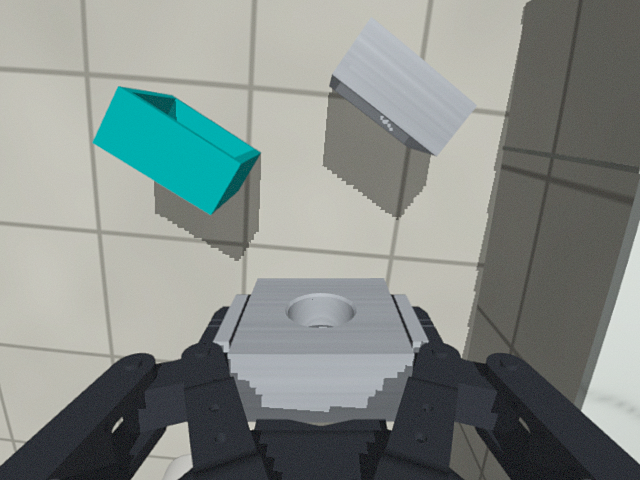

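```bash
python3 - <<'E'
import cv2
im=cv2.imread('pics/w4.png'); cv2.imwrite('pics/w4c.png',cv2.resize(im[265:375,215:430],None,fx=3.7,fy=3.7,interpolation=cv2.INTER_CUBIC))
E
```

```text
(no output)
```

View pics/w4c.png

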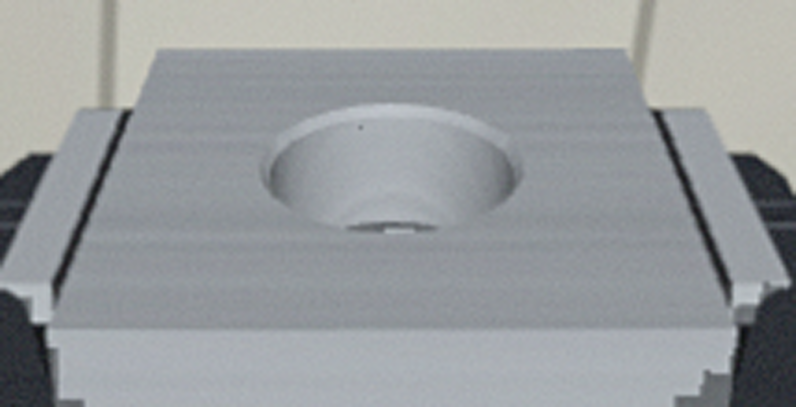

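```bash
python3 - <<'E'
from h import *
m=camera_model('wrist');K,D,_,_=cam('wrist');T=m['T_tool_cam']
uv=np.array([[257.7,278.2],[383.9,278.2],[228.5,353.4],[414.2,353.4]])
obj=np.array([[-.013,-.028,-.028],[-.013,.028,-.028],[-.013,-.028,.028],[-.013,.028,.028]])
ok,rv,tv=cv2.solvePnP(obj,uv,K,D)
Tc=np.eye(4);Tc[:3,:3]=cv2.Rodrigues(rv)[0];Tc[:3,3]=tv.ravel()
Tt=T@Tc; print('plate centre in tool',np.round(Tt[:3,3],4)); 
Rt=Tt[:3,:3]; N=np.array([[0,0,-1],[0,1,0],[1,0,0.]]) # plate->tool nominal
print(np.degrees((R.from_matrix(Rt@N.T)).as_rotvec()), cv2.projectPoints(obj,rv,tv,K,D)[0].reshape(-1,2)-uv)
np.save('Ttp.npy',Tt)
E
```

```text
plate centre in tool [-0.0208 -0.0004  0.0024]
[ 0.06338761 -0.23129466 -0.212644  ] [[ 0.11220884 -0.03072987]
 [-0.10608047  0.01816737]
 [-0.04891463  0.02256912]
 [ 0.04451975 -0.01350281]]
```

The plate is held square, centred, with the hole clear. Now I'll fly above the pipe to view it with the wrist camera.

Call:
step_arm(targets=[[[0,0,0],[-1.2,0.4,2.0],5.0],[[0,0,0],[-1.2,0.4,4.2],5.0],[[0,0,0],[-1.2,0.4,4.6],5.0],[[0,0,0],[-1.2,0.4,4.6],5.0],[[0,0,0],[-1.2,0.4,4.6],5.0],[[0,0,0],[-1.2,0.4,4.6],5.0],[[0,0,0],[-1.2,0.4,4.6],5.0],[[0,0,0],[-1.2,0.4,4.6],5.0],[[0,0,0],[-1.2,0.4,4.2],5.0],[[0,0,0],[-0.6,0.2,2.4],5.0]])

```text
clock: 5.1
tcp_pos: [0.5512, -0.1036, 0.2552]
orientation: [0.522, 0.477, 0.522, -0.477]
wrist_force: [0.4, -0.4, -1.0]
finger_gap: 0.0552
```

```bash
cat > snap.py <<'E'
import sys,pickle
from h import *
n=sys.argv[1]; labels=sys.argv[2:]
for _ in range(2): read_camera('wrist')
s=get_state(); im=read_camera('wrist'); s2=get_state()
print(s['clock'],s['tcp_pos'],s2['tcp_pos'],np.round(s['wrist_force'],1))
cv2.imwrite(f'pics/{n}.png',im[:,:,::-1])
out={l:silhouettes('wrist',l) for l in labels}
s3=get_state(); print(s3['tcp_pos'])
st=[s,s2,s3]
sm=dict(s); sm['tcp_pos']=np.mean([q['tcp_pos'] for q in st],0); sm['orientation']=np.mean([q['orientation'] for q in st],0); sm['orientation']/=np.linalg.norm(sm['orientation'])
for l in out: print(l,[(round(x['p'],2),np.round(x['extent'])) for x in out[l]])
pickle.dump((sm,im,out),open(n+'.pkl','wb'))
E
python3 snap.py v1 fitting
```

```text
5.2 [ 0.55150414 -0.10377778  0.25488159] [ 0.55079777 -0.10182203  0.25439936] [-0.1 -0.5 -1. ]
[ 0.55037603 -0.1005079   0.25415236]
fitting [(0.58, array([278.,  61., 152., 225.])), (0.19, array([229., 276., 185., 144.]))]
```

View pics/v1.png

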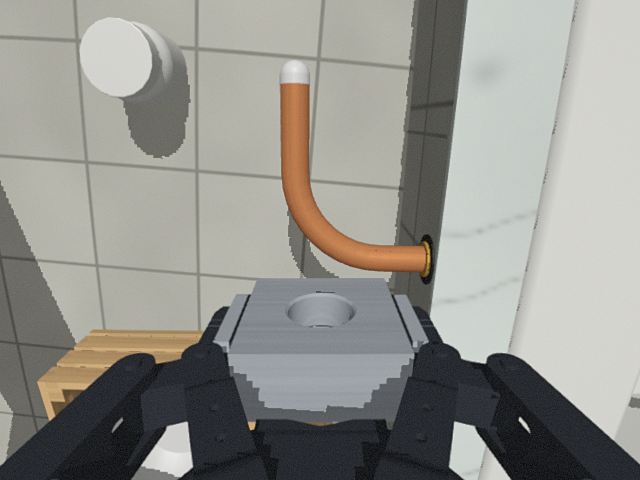

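The wrist view shows the whole pipe: plug tip at (295,65), free leg down column ~294, bend, and the fitting at (428,258) on the wall. The jar (120,60) and the crate are clear. I'll take a second view from 12 cm to the side for stereo.

Call:
step_arm(targets=[[[0,0,0],[0,-1.0,0],5.0],[[0,0,0],[0,-2,0],5.0],[[0,0,0],[0,-2,0],5.0],[[0,0,0],[0,-2,0],5.0],[[0,0,0],[0,-2,0],5.0],[[0,0,0],[0,-2,0],5.0],[[0,0,0],[0,-1,0],5.0],[[0,0,0],[0,0,0],5.0],[[0,0,0],[0,0,0],5.0],[[0,0,0],[0,0,0],5.0]])

```text
clock: 6.3
tcp_pos: [0.4322, -0.1111, 0.2552]
orientation: [0.523, 0.476, 0.523, -0.476]
wrist_force: [0.2, -0.8, -2.2]
finger_gap: 0.0552
```

```bash
python3 snap.py v2 fitting; python3 -c "
from workcell import *
s=get_state();print(s['tcp_pos'],s['joint_pos'],s['orientation'])"
```

```text
6.4 [ 0.43206069 -0.11115448  0.25508672] [ 0.43196661 -0.11119259  0.25507777] [ 0.5 -0.5 -0.5]
[ 0.43186898 -0.11119656  0.25503529]
fitting [(0.73, array([431.,  68., 148., 224.]))]
[ 0.43186898 -0.11119656  0.25503529] [-4.32453452e-01  5.65813389e-02 -2.12183421e-01  1.30241961e+00
  1.20954419e-04  1.04563255e+00] [ 0.52248846  0.47629297  0.52277586 -0.47629425]
```

View pics/v2.png

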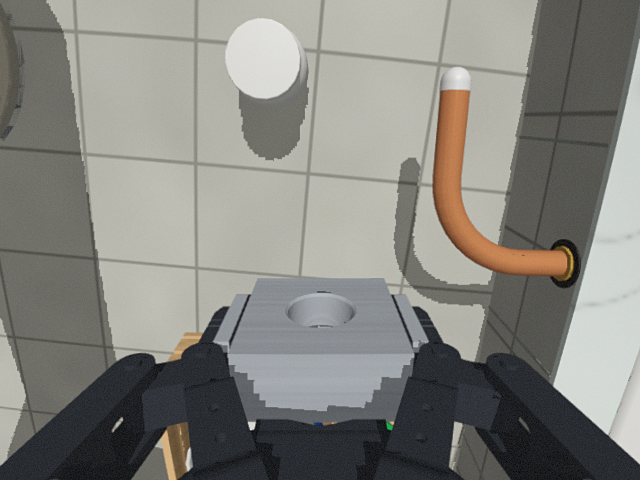

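```bash
cat > fitall.py <<'E'
from pipe import *
import pickle
def contour(m,u=4):
    M=cv2.resize(m.astype(np.uint8)*255,None,fx=u,fy=u,interpolation=cv2.INTER_LINEAR)
    cs,_=cv2.findContours((M>127).astype(np.uint8),cv2.RETR_EXTERNAL,cv2.CHAIN_APPROX_NONE)
    return ((max(cs,key=len).reshape(-1,2)+.5)/u-.5)[::3]
def copper(im,lo=110):
    hsv=cv2.cvtColor(im,cv2.COLOR_RGB2HSV); 
    m=((hsv[...,0]<16)&(hsv[...,1]>lo)&(hsv[...,2]>50)).astype(np.uint8)
    n,l,st,_=cv2.connectedComponentsWithStats(m); i=1+np.argmax(st[1:,4]); return l==i
if __name__=='__main__':
    obs=[]; 
    for n in ('v1','v2'):
        s,im,out=pickle.load(open(n+'.pkl','rb'))
        if n=='v1': s['tcp_pos']=np.array([.5515,-.1038,.2549])
        m=copper(im); cc=contour(m); e=[cc.min(0),cc.max(0)]; print(n,e,'net',out['fitting'][0]['extent'])
        # drop ends: top (plug boundary) and fitting end; bottom occlusion
        tip=out['fitting'][0]['mask']; ct=contour(tip); 
        top=cc[:,1].min()
        k=(cc[:,1]>top+4)&(cc[:,0]<cc[:,0].max()-6)&(cc[:,1]<274)
        c1=cc[k]; 
        # plug tip by brightness
        x0=int(c1[c1[:,1]<top+12][:,0].mean()); 
        g=im[:,:,2].astype(float) 
        sub=im[max(0,int(top)-30):int(top)+6,x0-22:x0+23].astype(int)
        mm=np.zeros(im.shape[:2],bool); mm[max(0,int(top)-30):int(top)+6,x0-22:x0+23]=(sub.min(2)>208)
        cp=contour(mm|m); cp=cp[cp[:,1]<top-3]; print('plug',cp.min(0),cp.max(0),'net top',ct[:,1].min())
        vis=im.copy()
        for q in np.r_[c1,cp]: vis[int(round(q[1])),int(round(q[0]))]=(0,255,255)
        cv2.imwrite(f'pics/{n}e.png',vis[40:290,270:590,::-1].repeat(2,0).repeat(2,1))
        C=cam('wrist',s); obs.append((ray(c1,C),len(c1),.001)); obs.append((ray(cp,C),len(cp),.002))
    o=pickle.load(open('o.pkl','rb'))
    for k in('scene','side'):
        m=copper(o[k,'im'][...]) if 0 else o[k,'fitting'][0]['mask']; cc=contour(m)
        if k=='scene':
            dt=cv2.distanceTransform((~o[k,'tub'][0]['mask']).astype(np.uint8),cv2.DIST_L2,5); cc=cc[dt[np.round(cc[:,1]).astype(int),np.round(cc[:,0]).astype(int)]>4]
        else: cc=cc[cc[:,0]<380]
        obs.append((ray(cc,cam(k)),len(cc),.0025))
    grp=[0,0,1,1,2,3]
    def f(p):
        P,_=world(p); r=[]
        for i,((t,d),n,sg) in enumerate(obs):
            g=grp[i]; r.append(rayres(P+p[6+3*g:9+3*g],t,d)/sg/np.sqrt(n/20))
        wall=np.array([.6463,-.208]); nn=np.array([np.cos(p[2]),np.sin(p[2])])
        return np.r_[np.concatenate(r),((p[:2]-wall)@nn)/.004,(p[2]-.0653)/.003,p[3]/.06,p[4]/.05,(p[5]-.11)/.001,p[6:9]/[.001,.001,.0005],p[9:12]/.0005,p[12:18]/.002]
    s=least_squares(f,np.r_[.643,-.13,.065,-.04,-.02,.11,np.zeros(12)],loss='soft_l1')
    p=s.x; print(s.cost,np.round(p,4)); print('sd',np.round(np.sqrt(np.diag(np.linalg.inv(s.jac.T@s.jac)))[:6],4))
    P,T=world(p)
    for i,((t,d),n,sg) in enumerate(obs):
        g=grp[i]; q=rayres(P+p[6+3*g:9+3*g],t,d)*1000; print(i,n,'mean %.2f rms %.2f max %.2f'%(q.mean(),np.sqrt((q**2).mean()),abs(q).max()))
    np.save('pipe_p.npy',p); print('end of copper',P[-1],T[-1])
E
python3 fitall.py
```

```text
v1 [array([280.625,  82.625]), array([426.125, 272.375])] net [278.5, 60.7, 152.2, 225.4]Traceback (most recent call last):
  File "fitall.py", line 27, in <module>
    cp=contour(mm|m); cp=cp[cp[:,1]<top-3]; print('plug',cp.min(0),cp.max(0),'net top',ct[:,1].min())
                                                         ~~~~~~^^^
    return umr_minimum(a, axis, None, out, keepdims, initial, where)
ValueError: zero-size array to reduction operation minimum which has no identity
```

```bash
python3 - <<'E'
s=open('fitall.py').read()
s=s.replace("cp=contour(mm|m); cp=cp[cp[:,1]<top-3]","cp=ct[ct[:,1]<top-3]")
open('fitall.py','w').write(s)
E
python3 fitall.py
```

```text
v1 [array([280.625,  82.625]), array([426.125, 272.375])] net [278.5, 60.7, 152.2, 225.4]
plug [278.625  61.625] [309.375  79.125] net top 61.625
v2 [array([432.625,  89.625]), array([567.375, 276.375])] net [430.9, 67.5, 148.0, 224.2]
plug [439.625  66.625] [470.375  86.375] net top 66.625
12.611493181477723 [ 6.428e-01 -1.292e-01  6.490e-02 -4.700e-02 -1.530e-02  1.089e-01
 -6.000e-04 -1.000e-04 -0.000e+00  1.000e-04  1.000e-04 -0.000e+00
  2.400e-03  2.000e-04 -8.000e-04 -7.000e-04 -7.000e-04 -2.100e-03]
sd [0.0007 0.0006 0.0029 0.0124 0.0061 0.001 ]
0 693 mean -0.41 rms 0.47 max 1.05
1 73 mean 0.13 rms 0.38 max 0.80
2 609 mean -0.50 rms 0.56 max 1.18
3 76 mean 0.07 rms 0.33 max 0.66
4 233 mean -0.90 rms 1.47 max 3.81
5 225 mean 0.02 rms 0.79 max 2.59
end of copper [0.52211218 0.00272993 0.10237506] [-0.08011087  0.99567803 -0.04698408]
```

View pics/v2e.png

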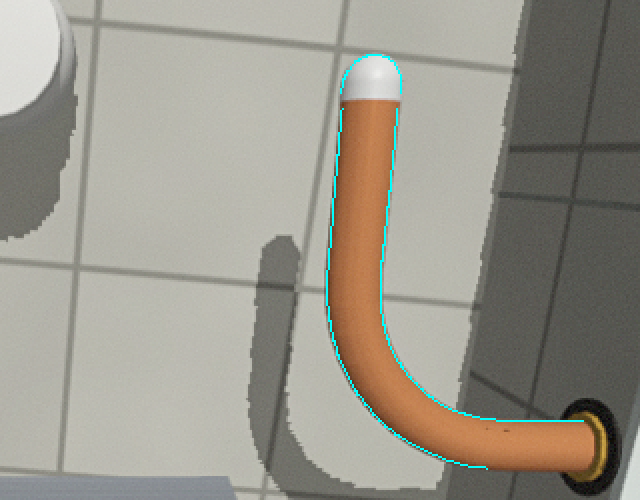

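```bash
python3 - <<'E'
s=open('fitall.py').read()
s=s.replace("len(c1),.001))","len(c1),.0004))")
s=s.replace("rayres(P+p[6+3*g:9+3*g],t,d)/sg","(rayres(P+p[6+3*g:9+3*g],t,d)-p[18+min(i,2)//2])/sg")
s=s.replace("p[12:18]/.002]","p[12:18]/.002,p[18:20]/.0005]").replace("np.zeros(12)]","np.zeros(14)]")
open('fitall2.py','w').write(s)
E
python3 fitall2.py
```

```text
v1 [array([280.625,  82.625]), array([426.125, 272.375])] net [278.5, 60.7, 152.2, 225.4]
plug [278.625  61.625] [309.375  79.125] net top 61.625
v2 [array([432.625,  89.625]), array([567.375, 276.375])] net [430.9, 67.5, 148.0, 224.2]
plug [439.625  66.625] [470.375  86.375] net top 66.625
14.773080072448593 [ 6.423e-01 -1.289e-01  6.550e-02 -4.100e-02 -1.350e-02  1.096e-01
 -2.000e-04 -2.000e-04  0.000e+00  0.000e+00  1.000e-04  0.000e+00
  3.100e-03  3.000e-04 -8.000e-04 -9.000e-04 -8.000e-04 -2.800e-03
 -4.000e-04 -5.000e-04]
sd [0.0005 0.0005 0.0027 0.0092 0.0038 0.0008]
0 693 mean -0.45 rms 0.50 max 1.11
1 73 mean -0.17 rms 0.49 max 1.01
2 609 mean -0.55 rms 0.60 max 1.11
3 76 mean -0.28 rms 0.37 max 0.93
4 233 mean -0.90 rms 1.47 max 3.83
5 225 mean -0.04 rms 0.83 max 2.66
end of copper [0.52177641 0.00308473 0.10386385] [-0.07890128  0.99603944 -0.04098808]
```

```bash
cat > path.py <<'E'
from pipe import *
import sys
p=np.load('pipe_p.npy')[:6]
TP=np.array([-.0212,-.0004,.0024])   # plate centre in tool
N=np.array([[0,0,1],[0,1,0],[-1,0,0.]]).T  # columns: tool axes in plate frame?  see below
# plate axes in tool coords: x_p=tz, y_p=ty, z_p=-tx  -> R_tool(world)=R_plate(world)@A, A=tool axes in plate coords
A=np.array([[0,0,1],[0,1,0],[-1,0,0.]])  # col0=tool x in plate=(0,0,-1), col1=(0,1,0), col2=(1,0,0)
def pose(s,par=None,off=(0,0,0)):
    """plate centre at arc length s from wall face; off = plate-frame offset (m) ; returns TCP pos, Rtool"""
    par=p if par is None else par
    P,T=world(par); ds=np.r_[0,np.cumsum(np.linalg.norm(np.diff(P,axis=0),axis=1))]
    if s>ds[-1]: c=P[-1]+T[-1]*(s-ds[-1]); t=T[-1]
    else:
        c=np.array([np.interp(s,ds,P[:,i]) for i in range(3)]); t=np.array([np.interp(s,ds,T[:,i]) for i in range(3)]); t/=np.linalg.norm(t)
    x=-t; z=np.array([0,0,1.])-x[2]*x; z/=np.linalg.norm(z); y=np.cross(z,x)
    Rp=np.c_[x,y,z]; Rt=Rp@A
    return c+Rp@np.array(off)-Rt@TP, Rt
def rows(cur,wps):
    out=[];pc,Rc=np.array(cur[0]),cur[1]
    for (q,Rq) in wps:
        d=Rc.T@(q-pc)*100; r=np.degrees(R.from_matrix(Rc.T@Rq).as_rotvec())
        r=np.round(r,1)+0; d=np.round(d,2)+0
        out.append([r.tolist(),d.tolist()])
        pc=pc+Rc@(d/100); Rc=Rc@R.from_rotvec(np.radians(r)).as_matrix()
    return out,(pc,Rc)
def cur():
    s=get_state(); return s['tcp_pos'],RQ(s['orientation']).as_matrix()
def lerp(a,b,n):
    rv=R.from_matrix(a[1].T@b[1]).as_rotvec()
    return [(a[0]+(b[0]-a[0])*k/n, a[1]@R.from_rotvec(rv*k/n).as_matrix()) for k in range(1,n+1)]
def show(o):
    for r in o: print(r)
E
python3 - <<'E'
from path import *
# convention check, call 1
sh=[[0.7,-1.8,4.0],[.7,-1.3,4.2],[.7,-.7,4.4],[.7,-.2,4.4],[.7,.4,4.4],[.7,.9,4.3],[.7,1.5,4.2],[.7,2.0,4.0],[.7,2.4,3.7],[.7,2.9,3.3]]
for post in (0,1):
    q=np.array([.127,.561,.231]); Rc=np.array([[0,.22,.976],[0,.976,-.22],[-1,0,0.]])
    for s in sh:
        Rn=Rc@R.from_euler('x',7.2,degrees=True).as_matrix()
        q=q+(Rn if post else Rc)@np.array(s)/100; Rc=Rn
    print(post,q)
c=cur(); print(c[0])
a=pose(.29); print('pre',a[0],np.round(a[1],3)); mid=(a[0]+[0,0,.15],a[1])
print('home',pose(.013)[0])
o,e=rows(c,lerp(c,mid,8)); show(o); 
b=pose(.275); o,e=rows(e,lerp(e,b,10)); show(o); print(e[0])
E
```

```text
0 [0.48166348 0.29705732 0.161     ]
1 [0.44578606 0.25468747 0.161     ]
[ 0.43186898 -0.11119656  0.25503529]
pre [0.51652726 0.0744147  0.07971201] [[ 0.003  0.997  0.079]
 [-0.041  0.079 -0.996]
 [-0.999  0.     0.041]]
home [ 0.626897   -0.1295116   0.08839089]
[[0.1, -0.3, 0.0], [0.32, 1.27, -2.21]]
[[0.1, -0.3, 0.0], [0.3, 1.26, -2.22]]
[[0.1, -0.3, 0.0], [0.3, 1.26, -2.22]]
[[0.1, -0.3, 0.0], [0.28, 1.26, -2.22]]
[[0.1, -0.3, 0.0], [0.27, 1.25, -2.23]]
[[0.1, -0.3, 0.0], [0.26, 1.25, -2.23]]
[[0.1, -0.3, 0.0], [0.24, 1.25, -2.23]]
[[0.1, -0.3, 0.0], [0.24, 1.24, -2.24]]
[[0.0, 0.0, 0.0], [1.5, 0.0, 0.09]]
[[0.0, 0.0, 0.0], [1.5, 0.0, 0.09]]
[[0.0, 0.0, 0.0], [1.5, 0.0, 0.08]]
[[0.0, 0.0, 0.0], [1.49, 0.0, 0.09]]
[[0.0, 0.0, 0.0], [1.5, 0.0, 0.09]]
[[0.0, 0.0, 0.0], [1.5, 0.0, 0.09]]
[[0.0, 0.0, 0.0], [1.5, 0.0, 0.08]]
[[0.0, 0.0, 0.0], [1.5, 0.0, 0.09]]
[[0.0, 0.0, 0.0], [1.5, 0.0, 0.09]]
[[0.0, 0.0, 0.0], [1.5, 0.0, 0.09]]
[0.51771225 0.05943003 0.08029925]
```

Call:
step_arm(targets=[[[0.1,-0.4,0],[0.37,1.67,-2.96],5.0],[[0.1,-0.4,0],[0.37,1.67,-2.96],5.0],[[0.1,-0.4,0],[0.37,1.67,-2.96],5.0],[[0.1,-0.4,0],[0.37,1.67,-2.96],5.0],[[0.1,-0.4,0],[0.37,1.67,-2.96],5.0],[[0.1,-0.4,0],[0.37,1.67,-2.96],5.0],[[0,0,0],[3,0,0.1],5.0],[[0,0,0],[4,0,0.2],5.0],[[0,0,0],[4,0,0.2],5.0],[[0,0,0],[3,0,0.2],5.0]])

```text
clock: 7.5
tcp_pos: [0.5159, 0.0615, 0.0878]
orientation: [0.53, 0.468, 0.51, -0.489]
wrist_force: [-0.2, 0.4, -1.4]
finger_gap: 0.0559
```

```bash
python3 - <<'E'
from path import *
for i in range(3): read_camera('side')
c=cur(); print(get_state()['clock'],c[0],np.round(c[1],3))
b=pose(.262); o,e=rows(c,lerp(c,b,1)); show(o); print(b[0])
E
```

```text
7.65 [0.51498094 0.06129398 0.08858509] [[-0.002  0.997  0.082]
 [-0.041  0.082 -0.996]
 [-0.999 -0.005  0.041]]
[[0.2, 0.0, 0.3], [0.83, 0.26, 1.47]]
[0.5187365  0.04652559 0.08085968]
```

Call:
step_arm(targets=[[[0.2,0,0.3],[0.4,0.1,0.2],5.0],[[0,0,0],[0.4,0.1,0.4],5.0],[[0,0,0],[0.03,0.05,0.5],5.0],[[0,0,0],[0,0,0.5],5.0],[[0,0,0],[0,0,0.5],5.0],[[0,0,0],[0,0,0.4],5.0],[[0,0,0],[0,0,0.15],5.0],[[0,0,0],[0,0,0],5.0],[[0,0,0],[0,0,0],5.0],[[0,0,0],[0,0,0],5.0]])

```text
clock: 8.65
tcp_pos: [0.5213, 0.0349, 0.0832]
orientation: [0.531, 0.471, 0.507, -0.488]
wrist_force: [0.2, -0.2, -1.2]
finger_gap: 0.0555
```

```bash
python3 snap.py v3; python3 - <<'E'
from path import *
im={}
for k in('scene','side'):
    im[k]=read_camera(k)
np.save('v3s.npy',im['side']);np.save('v3c.npy',im['scene'])
cv2.imwrite('pics/v3side.png',cv2.resize(im['side'][180:280,280:420,::-1],None,fx=5.5,fy=5.5,interpolation=cv2.INTER_CUBIC))
cv2.imwrite('pics/v3scene.png',cv2.resize(im['scene'][170:280,250:390,::-1],None,fx=5.4,fy=5.4,interpolation=cv2.INTER_CUBIC))
c=cur(); print(get_state()['clock'],c[0],np.round(c[1],3)); print(pose(.25)[0])
E
```

```text
8.75 [0.52130292 0.03492431 0.08320014] [0.52135267 0.03491548 0.08322005] [ 0.1  0.2 -2.4]
[0.52135267 0.03491548 0.08322005]
8.9 [0.52136759 0.03488973 0.08323256] [[ 0.009  0.997  0.078]
 [-0.041  0.079 -0.996]
 [-0.999  0.006  0.042]]
[0.51968331 0.03457312 0.08135153]
```

View pics/v3side.png

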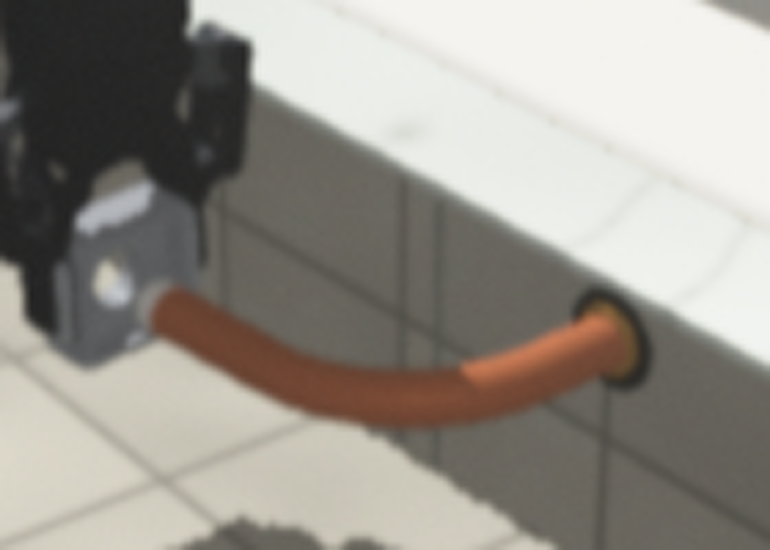

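View pics/v3scene.png

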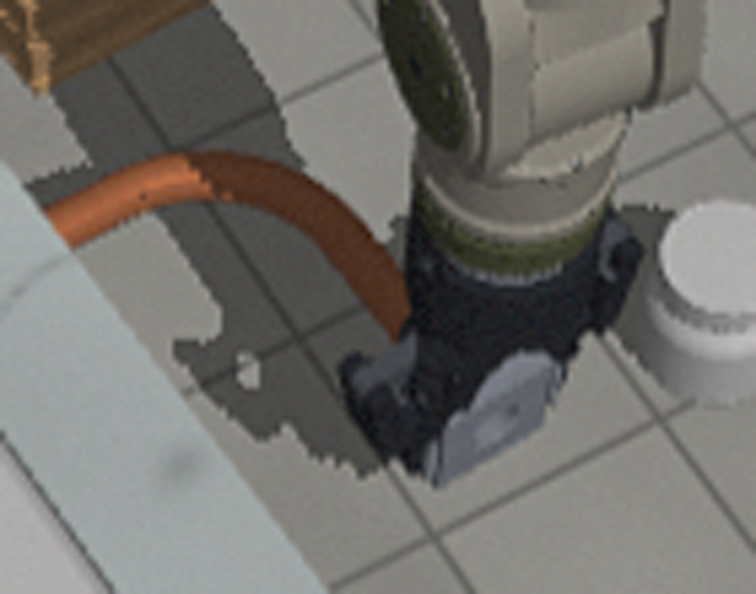

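View pics/v3.png

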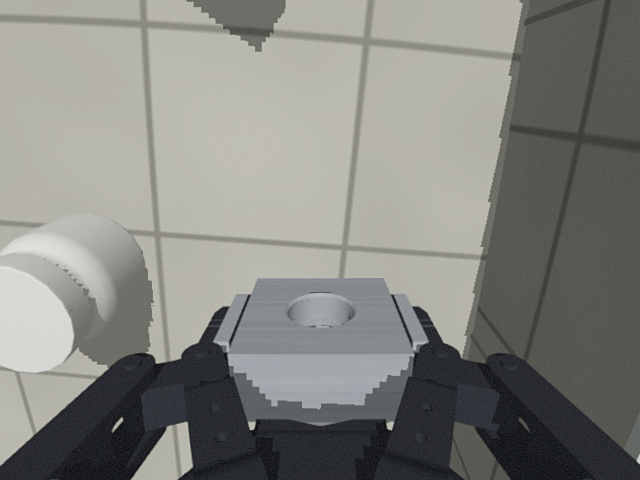

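```bash
cat > ov.py <<'E'
from path import *
def overlay(im,k,box,f,out,tcp,Rt,par):
    c=cam(k); x0,y0,x1,y1=box
    v=cv2.resize(im[y0:y1,x0:x1,::-1],None,fx=f,fy=f,interpolation=cv2.INTER_CUBIC).copy()
    def pl(P,col,closed=False):
        q=((proj(P,c)+.5-[x0,y0])*f-.5); cv2.polylines(v,[np.round(q*16).astype(np.int32)],closed,col,1,cv2.LINE_AA,4)
    Rp=Rt@A.T; ctr=tcp+Rt@TP
    W=lambda Q: np.asarray(Q)@Rp.T+ctr
    for x in(-.013,.013): pl(W([[x,-.028,-.028],[x,.028,-.028],[x,.028,.028],[x,-.028,.028]]),(0,255,0),True)
    a=np.linspace(0,2*np.pi,40); 
    for x in(-.013,.001): pl(W(np.c_[0*a+x,.0122*np.cos(a),.0122*np.sin(a)]),(255,255,0),True)
    P,T=world(par)
    n=np.cross(T,c[3]-P); n/=np.linalg.norm(n,axis=1)[:,None]
    pl(P+.011*n,(255,0,255)); pl(P-.011*n,(255,0,255))
    cv2.imwrite(out,v)
E
python3 - <<'E'
from ov import *
c=cur()
overlay(np.load('v3s.npy'),'side',(280,180,420,280),5.5,'pics/ov1.png',c[0],c[1],p)
overlay(np.load('v3c.npy'),'scene',(250,170,390,280),5.4,'pics/ov2.png',c[0],c[1],p)
E
```

```text
(no output)
```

View pics/ov1.png

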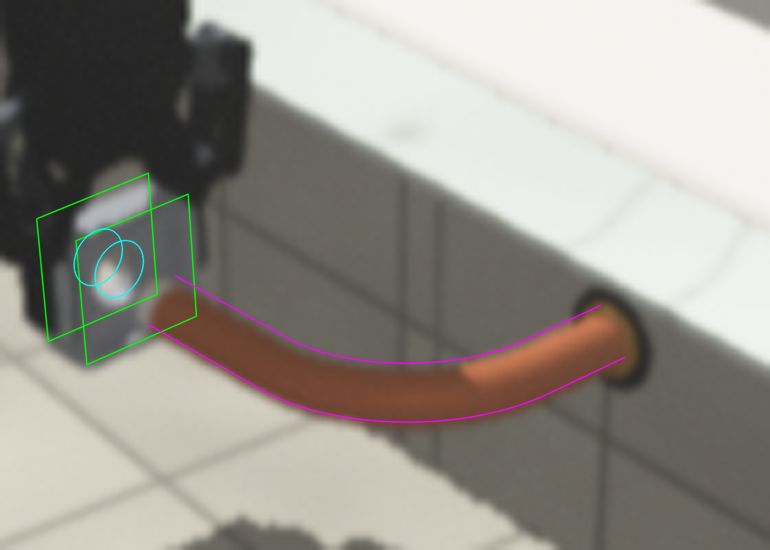

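View pics/ov2.png

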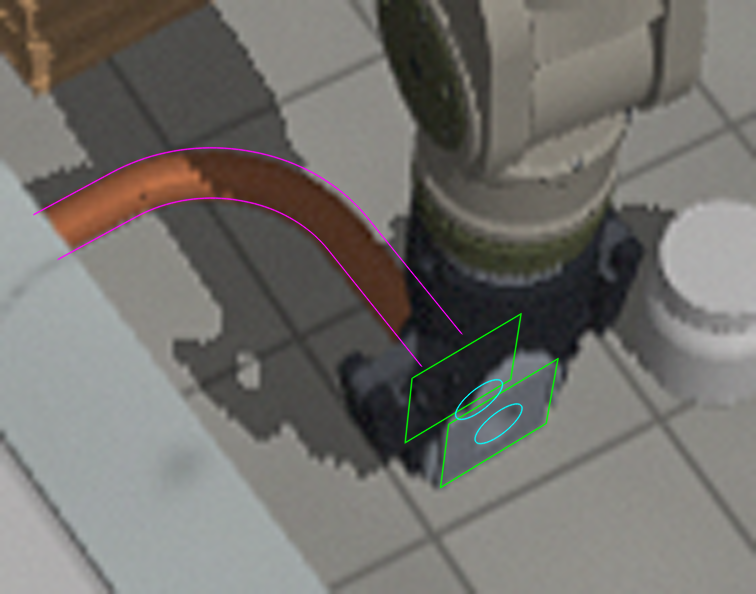

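The plate overlay (green) matches both fixed cameras. The pipe overlay (magenta) is off by about 3 mm in the scene view and 2 mm in the side view, so the wrist camera carries a small rotation error. I'll refit with the fixed cameras as reference and free up the wrist mounting.

```bash
cat > fit3.py <<'E'
from fitall import *
C0={}
def main():
    obs=[]
    for n in ('v1','v2'):
        s,im,out=pickle.load(open(n+'.pkl','rb'))
        if n=='v1': s['tcp_pos']=np.array([.5515,-.1038,.2549])
        cc=contour(copper(im)); top=cc[:,1].min(); cc=cc[(cc[:,1]>top+4)&(cc[:,0]<cc[:,0].max()-6)&(cc[:,1]<274)]
        ct=contour(out['fitting'][0]['mask']); ct=ct[ct[:,1]<top-3]
        K=cam('wrist',s); obs+= [(ray(cc,K),len(cc),.0004,K[2],n),(ray(ct,K),len(ct),.0012,K[2],n)]
    o=pickle.load(open('o.pkl','rb'))
    for k in('scene','side'):
        im=o[k,'im']; m=copper(im,100); cc=contour(m); vis=im.copy()
        if k=='scene':
            dt=cv2.distanceTransform((~o[k,'tub'][0]['mask']).astype(np.uint8),cv2.DIST_L2,5); cc=cc[(dt[np.round(cc[:,1]).astype(int),np.round(cc[:,0]).astype(int)]>4)&(cc[:,1]<cc[:,1].max()-4)]
        else: cc=cc[(cc[:,0]<382)&(cc[:,0]>cc[:,0].min()+4)]
        for q in cc: vis[int(round(q[1])),int(round(q[0]))]=(0,255,255)
        cv2.imwrite(f'pics/e_{k}.png',cv2.resize(vis[190:280,250:410,::-1],None,fx=5,fy=5,interpolation=cv2.INTER_NEAREST))
        obs.append((ray(cc,cam(k)),len(cc),.0005,None,k))
        ct=contour(o[k,'fitting'][0]['mask']); ct=ct[ct[:,0]>328] if k=='scene' else ct[ct[:,0]<310]
        obs.append((ray(ct,cam(k)),len(ct),.0015,None,k))
    nm=['v1','v2','scene','side']
    # params: 0-5 pipe, 6-8 wrist rot (cam frame), 9-11 wrist trans (cam frame), 12-14 v1 pose off, 15-20 scene/side off, 21.. radius offs(3: wrist, scene, side)
    def resid(p):
        P,_=world(p); rr=[]
        for (t,d),n,sg,Rc,k in obs:
            if k[0]=='v':
                Rd=Rc@R.from_rotvec(p[6:9]).as_matrix()@Rc.T
                t2=t+Rc@p[9:12]+(p[12:15] if k=='v1' else 0); d2=d@Rd.T; ro=p[21]
            else:
                i=nm.index(k)-2; t2=t+p[15+3*i:18+3*i]; d2=d; ro=p[22+i]
            q=rayres(P,t2,d2); rr.append((q-(ro if sg<.001 else 0))/sg/np.sqrt(n/20))
        return rr
    def f(p):
        return np.r_[np.concatenate(resid(p)),(p[2]-.0653)/.003,p[3]/.06,p[4]/.05,(p[5]-.11)/.0015,p[6:9]/.01,p[9:12]/.002,p[12:15]/[.0007,.0015,.0005],p[15:21]/.0008,p[21:24]/.0005]
    s=least_squares(f,np.r_[.643,-.13,.065,-.04,-.02,.11,np.zeros(18)],loss='soft_l1')
    p=s.x; print(s.cost,np.round(p*1000,1)); print('sd',np.round(np.sqrt(np.diag(np.linalg.inv(s.jac.T@s.jac)))[:6],4))
    for q,(a,n,sg,_,k) in zip(resid(p),obs): q=q*sg*np.sqrt(n/20)*1000; print(k,n,sg,'mean %.2f rms %.2f max %.2f'%(q.mean(),np.sqrt((q**2).mean()),abs(q).max()))
    np.save('pipe_p.npy',p[:6]); P,T=world(p); print(P[-1],T[-1])
main()
E
python3 fit3.py; python3 - <<'E'
from ov import *
c=cur()
overlay(np.load('v3s.npy'),'side',(280,180,420,280),5.5,'pics/ov3.png',c[0],c[1],p)
overlay(np.load('v3c.npy'),'scene',(250,170,390,280),5.4,'pics/ov4.png',c[0],c[1],p)
E
```

```text
5181.41670088265 [ 5.1690e+02  1.1150e+02  3.8860e+02 -9.6080e+02  7.1870e+02  7.4390e+02
  2.8210e+02  6.4000e+00 -2.8100e+02  0.0000e+00  7.0000e-01 -3.9140e+02
 -9.5800e+01 -3.1000e+00 -2.0000e-01 -3.1320e+02 -1.9390e+02 -1.8230e+02
  5.6990e+02  1.0014e+03  0.0000e+00 -9.0000e+00  1.0500e+01 -8.2000e+00]
sd [0.0022 0.0027 0.0106 0.04   0.026  0.0009]
v1 693 0.0004 mean 0.07 rms 1.44 max 5.71
v1 73 0.0012 mean -1.57 rms 1.97 max 4.45
v2 609 0.0004 mean 0.16 rms 1.10 max 5.39
v2 76 0.0012 mean -1.62 rms 2.24 max 5.36
scene 679 0.0005 mean 0.38 rms 8.92 max 25.21
scene 29 0.0015 mean 3.07 rms 4.08 max 6.21
side 2779 0.0005 mean -0.03 rms 0.78 max 1.93
side 24 0.0015 mean 0.01 rms 0.20 max 0.39
[0.4656611  0.16725715 0.64230314] [ 0.44596349  0.64847817 -0.6169219 ]
```

View pics/ov3.png

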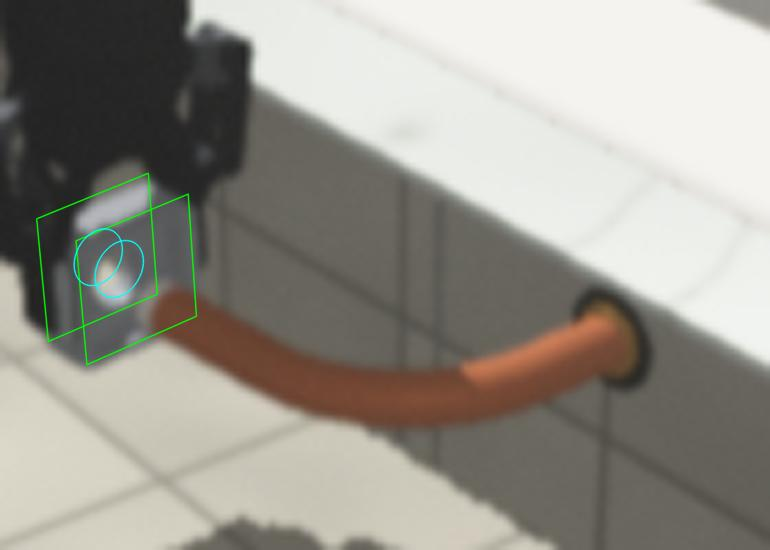

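View pics/ov4.png

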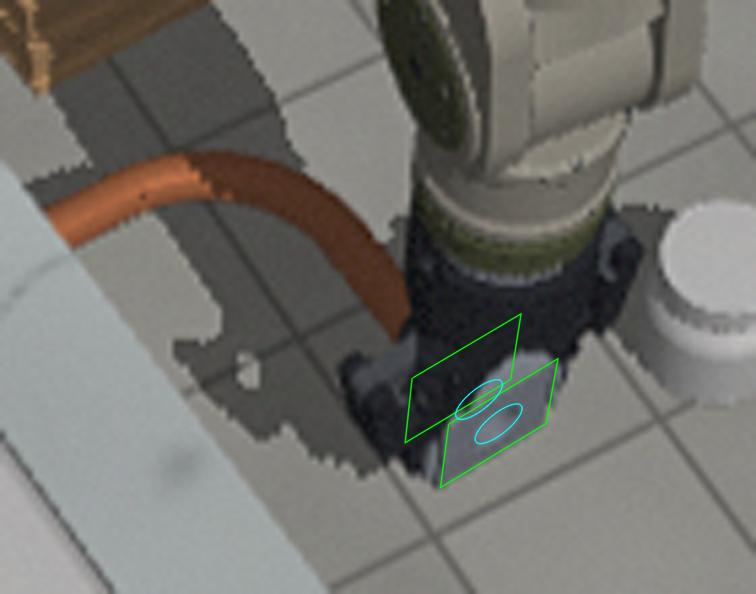

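View pics/e_scene.png

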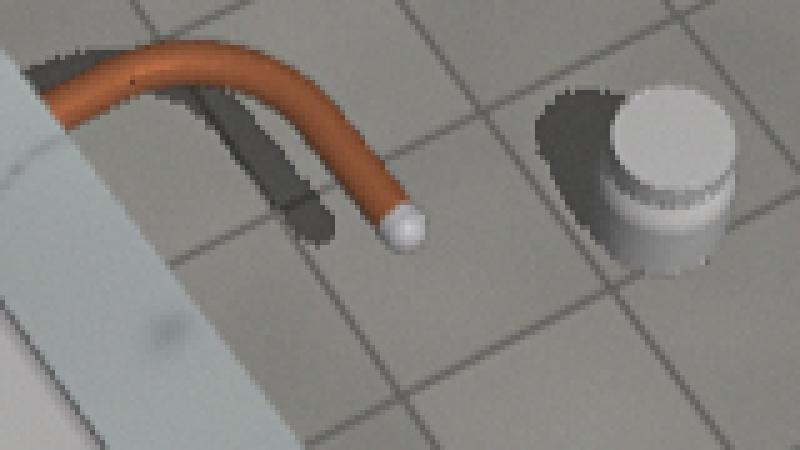

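```bash
python3 - <<'E'
s=open('fit3.py').read()
s=s.replace("m=copper(im,100);","mk=np.zeros(im.shape[:2],bool); e=[int(v) for v in o[k,'fitting'][0]['extent']]; mk[e[1]-5:e[1]+e[3]+5,e[0]-5:e[0]+e[2]+5]=True; m=copper(im*mk[...,None],100);")
open('fit3.py','w').write(s)
E
python3 fit3.py; python3 - <<'E'
from ov import *
c=cur()
overlay(np.load('v3s.npy'),'side',(280,180,420,280),5.5,'pics/ov3.png',c[0],c[1],p)
overlay(np.load('v3c.npy'),'scene',(250,170,390,280),5.4,'pics/ov4.png',c[0],c[1],p)
E
```

```text
57.633607853789805 [ 6.438e+02 -1.299e+02  6.640e+01 -5.320e+01 -1.300e+01  1.086e+02
 -4.800e+00  1.700e+00  4.000e-01  5.000e-01 -7.000e-01  1.300e+00
  6.000e-01  2.000e-01 -0.000e+00 -7.000e-01  0.000e+00  3.000e-01
  5.000e-01 -1.000e-01  3.000e-01 -5.000e-01 -1.100e+00 -8.000e-01]
sd [0.0009 0.0008 0.0029 0.0036 0.0038 0.0008]
v1 693 0.0004 mean 0.04 rms 0.23 max 1.11
v1 73 0.0012 mean 0.03 rms 0.40 max 0.79
v2 609 0.0004 mean -0.05 rms 0.25 max 0.71
v2 76 0.0012 mean -0.00 rms 0.30 max 0.74
scene 203 0.0005 mean -0.04 rms 0.72 max 3.16
scene 29 0.0015 mean -0.68 rms 0.98 max 2.46
side 203 0.0005 mean -0.03 rms 0.70 max 2.69
side 24 0.0015 mean 0.59 rms 1.18 max 2.90
[0.52323585 0.00188128 0.10115003] [-0.07923932  0.99543729 -0.05315761]
```

View pics/ov3.png

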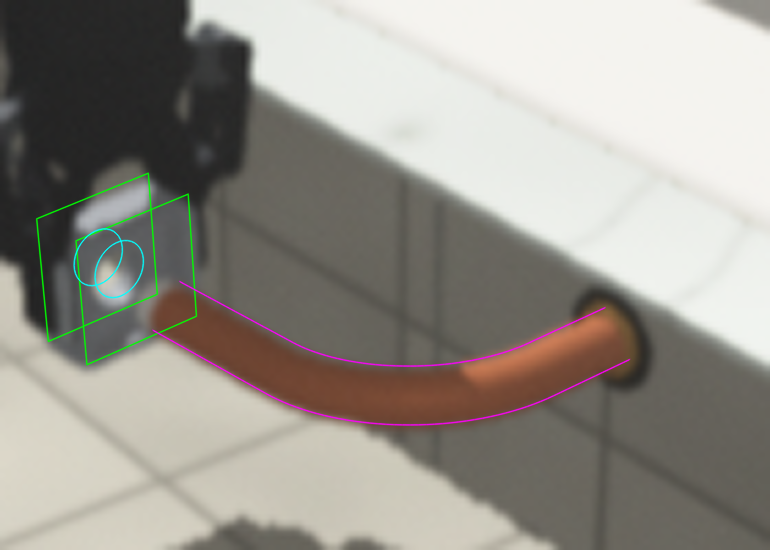

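View pics/ov4.png

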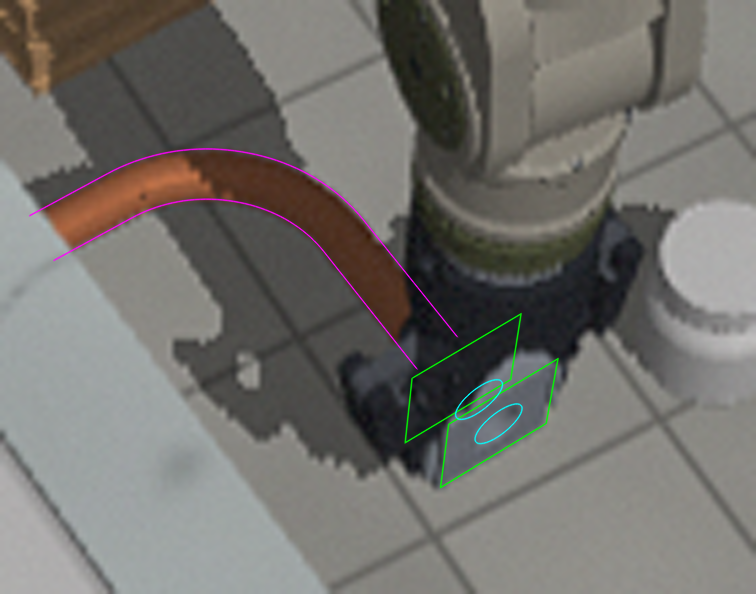

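View pics/e_scene.png

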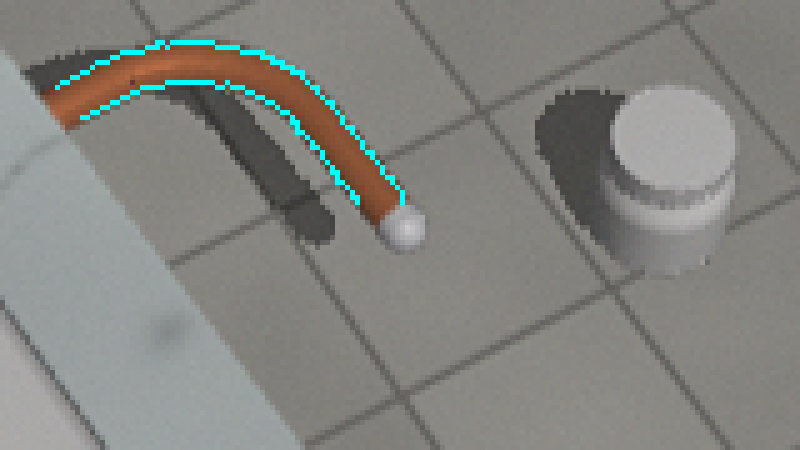

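View pics/e_side.png

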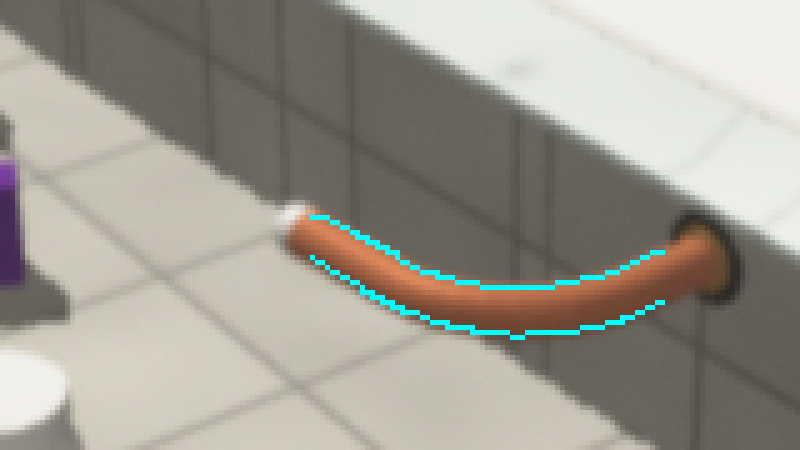

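```bash
cat > nxt.py <<'E'
from path import *
import json
# usage: nxt.py s0 s1 nmove nfirst offy offz (mm plate frame)
s0,s1,n=float(sys.argv[1]),float(sys.argv[2]),int(sys.argv[3])
off=np.array([0,float(sys.argv[4]),float(sys.argv[5])])/1000 if len(sys.argv)>4 else np.zeros(3)
c=cur(); w=[]
# wp: blend current error out in the course of moves
e0=pose(s0,off=off)
err=c[1].T@(e0[0]-c[0]); print('err mm (tool) at s0',np.round(err*1000,2), 'rot deg',np.round(np.degrees(R.from_matrix(c[1].T@e0[1]).as_rotvec()),2), 'F',np.round(get_state()['wrist_force'],1),'tau',np.round(get_state()['ft_torque'],2),get_state()['clock'])
for k in range(1,n+1): w.append(pose(s0+(s1-s0)*k/n,off=off))
o,e=rows(c,w); print(json.dumps(o))
E
python3 nxt.py .25 .25 1; python3 nxt.py .25 .222 6
```

```text
err mm (tool) at s0 [ 5.05 -0.38  1.56] rot deg [-0.05 -0.66 -0.32] F [ 0.3  0.1 -1.7] tau [ 0.01 -0.05  0.  ] 8.9
[[[0.0, -0.7, -0.3], [0.5, -0.04, 0.16]]]
err mm (tool) at s0 [ 5.05 -0.38  1.56] rot deg [-0.05 -0.66 -0.32] F [ 0.3  0.1 -1.7] tau [ 0.01 -0.05  0.  ] 8.9
[[[0.0, -0.7, -0.3], [0.5, -0.04, 0.62]], [[0.0, 0.0, 0.0], [0.0, 0.0, 0.47]], [[0.0, 0.0, 0.0], [0.0, 0.0, 0.47]], [[0.0, 0.0, 0.0], [0.0, 0.0, 0.46]], [[0.0, 0.0, 0.0], [0.0, 0.0, 0.47]], [[0.0, 0.0, 0.0], [0.0, 0.0, 0.47]]]
```

Call:
step_arm(targets=[[[0,-0.7,-0.3],[0.25,-0.02,0.2],5.0],[[0,0,0],[0.25,-0.02,0.2],5.0],[[0,0,0],[0,0,0.3],5.0],[[0,0,0],[0,0,0.3],5.0],[[0,0,0],[0,0,0.3],5.0],[[0,0,0],[0,0,0.3],5.0],[[0,0,0],[0,0,0],5.0],[[0,0,0],[0,0,0],5.0],[[0,0,0],[0,0,0],5.0],[[0,0,0],[0,0,0],5.0]])

```text
clock: 9.9
tcp_pos: [0.5222, 0.0187, 0.0791]
orientation: [0.533, 0.467, 0.505, -0.493]
wrist_force: [-0.2, -0.2, -0.9]
finger_gap: 0.0553
```

```bash
cat > look.py <<'E'
from ov import *
n=sys.argv[1]
fs=[];ts=[]
c=cur(); ims={}
for k in('wrist','side','scene'):
    ims[k]=read_camera(k); s=get_state(); fs.append(s['wrist_force']); ts.append(s['ft_torque'])
print(s['clock'],'F',np.round(np.mean(fs,0),2),'tau',np.round(np.mean(ts,0),3),'gap',s['finger_gap'])
overlay(ims['side'],'side',(280,180,420,280),5.5,f'pics/{n}s.png',c[0],c[1],p)
overlay(ims['scene'],'scene',(250,170,390,280),5.4,f'pics/{n}c.png',c[0],c[1],p)
w=ims['wrist'][200:380,190:460,::-1]; cv2.imwrite(f'pics/{n}w.png',cv2.resize(w,None,fx=2.9,fy=2.9,interpolation=cv2.INTER_CUBIC))
for k in ims: np.save(f'{n}_{k}.npy',ims[k])
E
python3 look.py a1; python3 nxt.py .236 .222 4
```

```text
10.05 F [ 0.03  0.5  -1.38] tau [ 0.037 -0.014 -0.021] gap 0.05538305592849383
err mm (tool) at s0 [ 0.07  0.03 -0.51] rot deg [-0.05  0.05 -0.02] F [-0.   0.3 -0.8] tau [ 0.04  0.03 -0.06] 10.05
[[[-0.1, 0.0, 0.0], [0.01, 0.0, 0.3]], [[0.0, 0.0, 0.0], [0.0, 0.0, 0.35]], [[0.0, 0.0, 0.0], [0.0, 0.0, 0.35]], [[0.0, 0.0, 0.0], [0.0, 0.0, 0.35]]]
```

View pics/a1s.png

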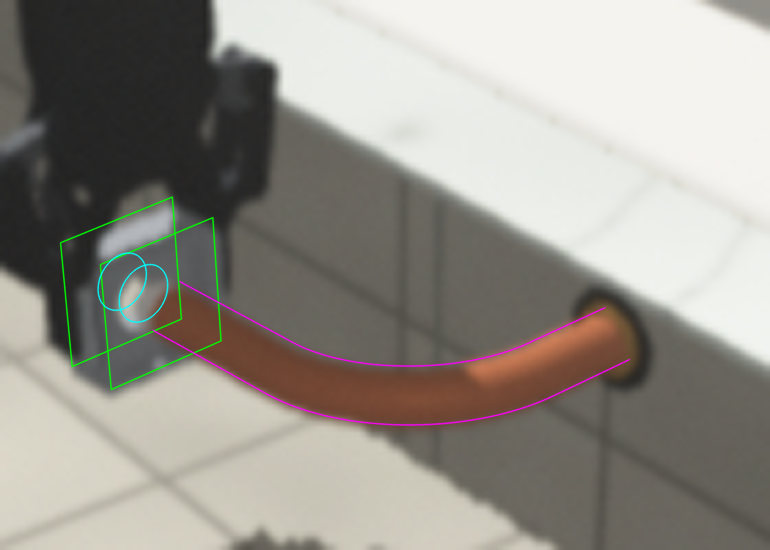

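View pics/a1w.png

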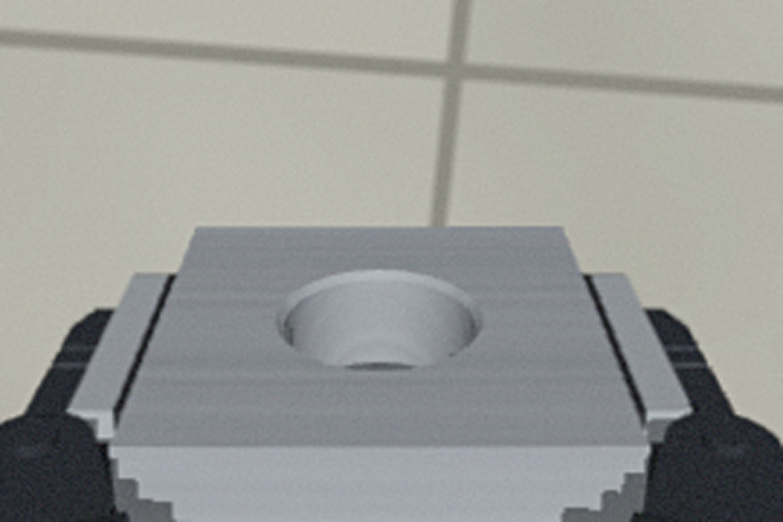

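The side view shows the tip inside the skirt at crop (150,310), in line with the hole. I'll ease the hole onto the plug.

Call:
step_arm(targets=[[[0,0,0],[0.01,0,0.2],5.0],[[0,0,0],[0,0,0.2],5.0],[[0,0,0],[0,0,0.2],5.0],[[0,0,0],[0,0,0.2],5.0],[[0,0,0],[0,0,0.2],5.0],[[0,0,0],[0,0,0.1],5.0],[[0,0,0],[0,0,0],5.0],[[0,0,0],[0,0,0],5.0],[[0,0,0],[0,0,0],5.0],[[0,0,0],[0,0,0],5.0]])

```text
clock: 11.05
tcp_pos: [0.5231, 0.0074, 0.0799]
orientation: [0.533, 0.467, 0.505, -0.493]
wrist_force: [-1.5, -0.3, 6.0]
finger_gap: 0.0553
```

```bash
python3 look.py a2; python3 nxt.py .2245 .2245 1
```

```text
11.2 F [-3.34 -0.3   5.19] tau [-0.084  0.531 -0.046] gap 0.05547661156604767
err mm (tool) at s0 [ 0.23  0.07 -0.34] rot deg [-0.07  0.08 -0.02] F [-3.6 -0.4  6. ] tau [-0.14  0.49 -0.05] 11.2
[[[-0.1, 0.1, 0.0], [0.02, 0.01, -0.03]]]
```

View pics/a2w.png

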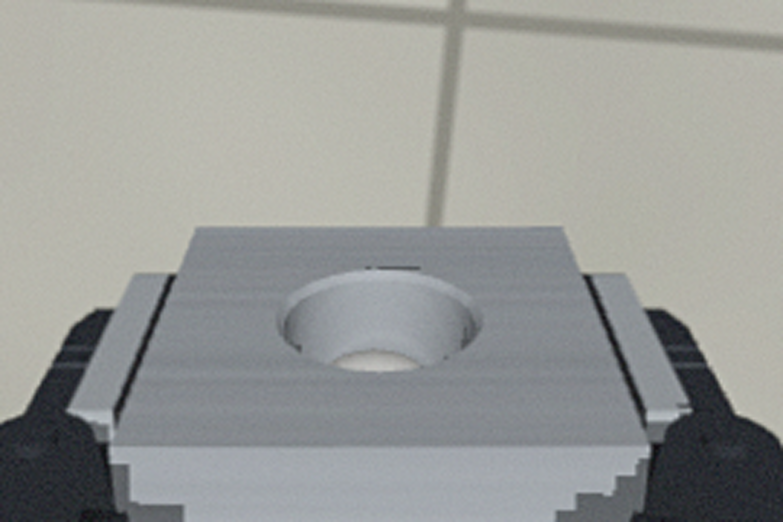

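```bash
python3 - <<'E'
import numpy as np
A=np.array([.6423,-.1289,.0655,-.041,-.0135,.1096]);B=np.load('pipe_p.npy')[:6]; q=B+.7*(A-B); np.save('pB.npy',B); np.save('pipe_p.npy',q); print(q)
E
python3 nxt.py .225 .225 1;python3 nxt.py .2245 .2245 1
```

```text
[ 0.64275029 -0.12921123  0.0657618  -0.04465616 -0.01336316  0.10929339]
err mm (tool) at s0 [-1.79 -0.87 -1.84] rot deg [-0.05  0.57 -0.03] F [-3.6 -0.4  6. ] tau [-0.14  0.49 -0.05] 11.2
[[[-0.1, 0.6, 0.0], [-0.18, -0.09, -0.18]]]
err mm (tool) at s0 [-1.78 -0.87 -1.34] rot deg [-0.05  0.57 -0.03] F [-3.6 -0.4  6. ] tau [-0.14  0.49 -0.05] 11.2
[[[-0.1, 0.6, 0.0], [-0.18, -0.09, -0.13]]]
```

Call:
step_arm(targets=[[[0,0.3,0],[-0.06,-0.03,0],5.0],[[0,0.3,0],[-0.06,-0.03,0],5.0],[[0,0,0],[-0.06,-0.03,0],5.0],[[0,0,0],[0,0,0],5.0],[[0,0,0],[0,0,0.1],5.0],[[0,0,0],[0,0,0.1],5.0],[[0,0,0],[0,0,0.1],5.0],[[0,0,0],[0,0,0],5.0],[[0,0,0],[0,0,0],5.0],[[0,0,0],[0,0,0],5.0]])

```text
clock: 12.2
tcp_pos: [0.5225, 0.0046, 0.0815]
orientation: [0.53, 0.47, 0.508, -0.49]
wrist_force: [-0.4, 0.4, -1.1]
finger_gap: 0.0557
```

```bash
python3 look.py a3; python3 nxt.py .2225 .2225 1
```

```text
12.35 F [ 0.13 -0.21 -1.44] tau [ 0.053 -0.001  0.01 ] gap 0.05550988020821082
err mm (tool) at s0 [-0.21  0.   -2.09] rot deg [-0.04 -0.06 -0.02] F [ 0.3  0.  -1.8] tau [ 0.05 -0.02  0.  ] 12.35
[[[0.0, -0.1, 0.0], [-0.02, 0.0, -0.21]]]
```

View pics/a3w.png

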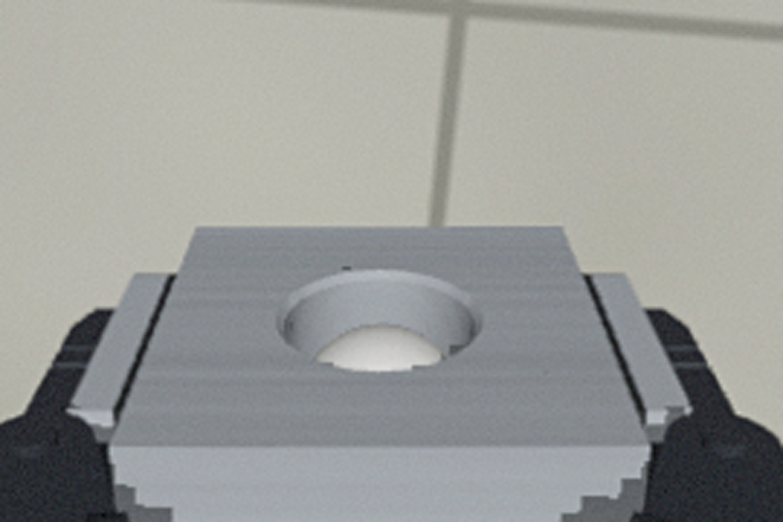

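Force is back to baseline (weight only) and the white plug sits centred in the hole at (380,350). I'll advance.

Call:
step_arm(targets=[[[0,-0.1,0],[-0.02,0,0.1],5.0],[[0,0,0],[0,0,0.2],5.0],[[0,0,0],[0,0,0.2],5.0],[[0,0,0],[0,0,0.2],5.0],[[0,0,0],[0,0,0.2],5.0],[[0,0,0],[0,0,0.2],5.0],[[0,0,0],[0,0,0],5.0],[[0,0,0],[0,0,0],5.0],[[0,0,0],[0,0,0],5.0],[[0,0,0],[0,0,0],5.0]])

```text
clock: 13.35
tcp_pos: [0.5233, -0.0062, 0.0822]
orientation: [0.531, 0.469, 0.507, -0.491]
wrist_force: [0.2, -0.2, -2.4]
finger_gap: 0.0551
```

```bash
python3 look.py a4; python3 nxt.py .2095 .2095 1
```

```text
13.5 F [-0.17  0.17 -1.53] tau [ 0.061 -0.008 -0.003] gap 0.05539354701346142
err mm (tool) at s0 [-0.04  0.03 -0.04] rot deg [-0.04  0.03 -0.02] F [ 0.2  0.1 -0.9] tau [ 0.1  -0.03  0.01] 13.5
[[[0.0, 0.0, 0.0], [0.0, 0.0, 0.0]]]
```

View pics/a4w.png

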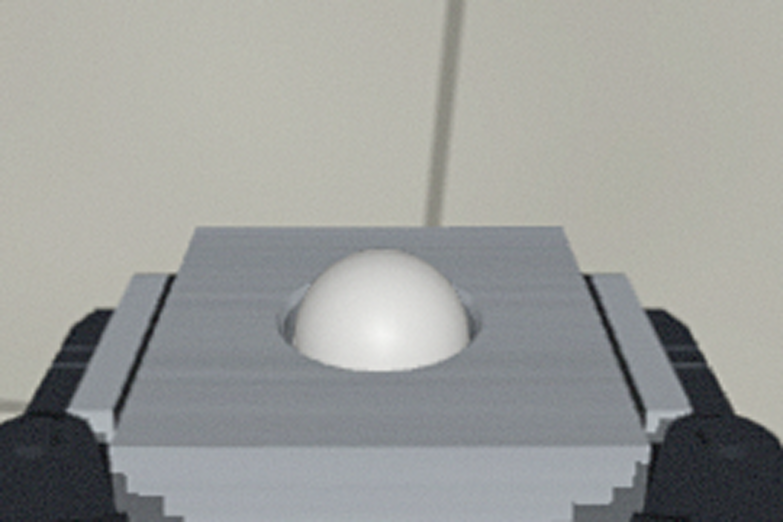

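```bash
python3 nxt.py .2095 .1895 7 .2 0
```

```text
err mm (tool) at s0 [-0.04  0.23 -0.04] rot deg [-0.04  0.03 -0.02] F [ 0.2  0.1 -0.9] tau [ 0.1  -0.03  0.01] 13.5
[[[0.0, 0.0, 0.0], [0.0, 0.02, 0.28]], [[0.0, 0.0, 0.0], [0.0, 0.0, 0.29]], [[0.0, 0.0, 0.0], [0.0, 0.0, 0.28]], [[0.0, 0.0, 0.0], [0.0, 0.0, 0.29]], [[0.0, 0.0, 0.0], [0.0, 0.0, 0.28]], [[0.0, 0.0, 0.0], [0.0, 0.0, 0.29]], [[0.0, 0.0, 0.0], [0.0, 0.0, 0.29]]]
```

Call:
step_arm(targets=[[[0,0,0],[0,0.02,0.2],5.0],[[0,0,0],[0,0,0.3],5.0],[[0,0,0],[0,0,0.3],5.0],[[0,0,0],[0,0,0.3],5.0],[[0,0,0],[0,0,0.3],5.0],[[0,0,0],[0,0,0.3],5.0],[[0,0,0],[0,0,0.2],5.0],[[0,0,0],[0,0,0.1],5.0],[[0,0,0],[0,0,0],5.0],[[0,0,0],[0,0,0],5.0]])

```text
clock: 14.5
tcp_pos: [0.525, -0.0262, 0.0831]
orientation: [0.531, 0.469, 0.507, -0.491]
wrist_force: [-0.4, 0.5, -1.2]
finger_gap: 0.0552
```

```bash
python3 look.py a5; python3 nxt.py .1895 .1695 7 .2 0
```

```text
14.65 F [-0.46 -0.13 -0.92] tau [0.029 0.026 0.005] gap 0.055603431787950054
err mm (tool) at s0 [-0.04  0.09 -0.  ] rot deg [-0.03  0.03 -0.02] F [-0.2  0.5 -0.9] tau [0.05 0.05 0.02] 14.65
[[[0.0, 0.0, 0.0], [0.0, 0.01, 0.29]], [[0.0, 0.0, 0.0], [0.0, 0.0, 0.28]], [[0.0, 0.0, 0.0], [0.0, 0.0, 0.29]], [[0.0, 0.0, 0.0], [0.0, 0.0, 0.28]], [[0.0, 0.0, 0.0], [0.0, 0.0, 0.29]], [[0.0, 0.0, 0.0], [0.0, 0.0, 0.28]], [[0.0, 0.0, 0.0], [0.0, 0.0, 0.29]]]
```

View pics/a5w.png

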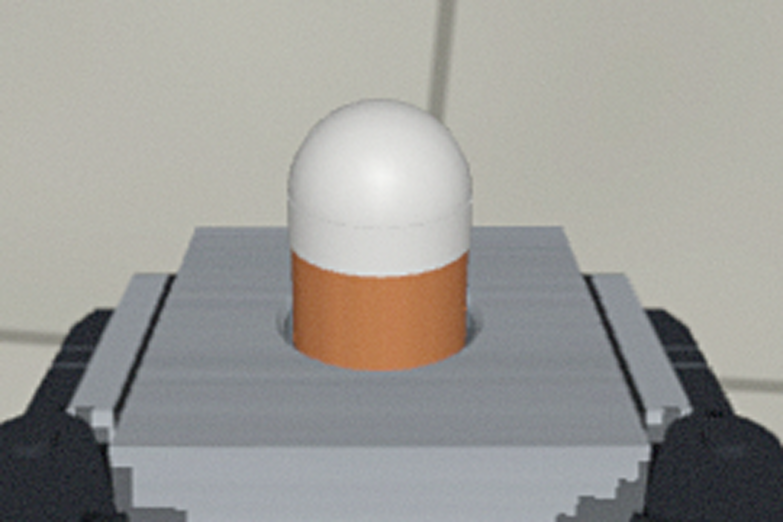

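The pipe is centred in the hole (column 380), square to the plate, with no binding. I'll go on along the leg.

Call:
step_arm(targets=[[[0,0,0],[-0.01,0,0.2],5.0],[[0,0,0],[0,0,0.3],5.0],[[0,0,0],[0,0,0.3],5.0],[[0,0,0],[0,0,0.3],5.0],[[0,0,0],[0,0,0.3],5.0],[[0,0,0],[0,0,0.3],5.0],[[0,0,0],[0,0,0.2],5.0],[[0,0,0],[0,0,0.1],5.0],[[0,0,0],[0,0,0],5.0],[[0,0,0],[0,0,0],5.0]])

```text
clock: 15.65
tcp_pos: [0.5266, -0.0461, 0.0841]
orientation: [0.531, 0.469, 0.507, -0.491]
wrist_force: [-0.2, 0.9, -1.2]
finger_gap: 0.0556
```

```bash
python3 look.py a6; python3 nxt.py .1695 .1495 7 .2 0.1
```

```text
15.8 F [-0.14 -0.04 -1.48] tau [ 0.066  0.01  -0.004] gap 0.05549192404101849
err mm (tool) at s0 [-0.02  0.07  0.  ] rot deg [-0.03  0.03 -0.02] F [-0.1 -0.8 -1.7] tau [ 0.14  0.01 -0.01] 15.8
[[[0.0, 0.0, 0.0], [0.0, 0.01, 0.29]], [[0.0, 0.0, 0.0], [0.0, 0.0, 0.28]], [[0.0, 0.0, 0.0], [0.0, 0.0, 0.29]], [[0.0, 0.0, 0.0], [0.0, 0.0, 0.28]], [[0.0, 0.0, 0.0], [0.0, 0.0, 0.29]], [[0.0, 0.0, 0.0], [0.0, 0.0, 0.28]], [[-0.4, 0.0, 0.0], [0.0, 0.0, 0.29]]]
```

View pics/a6w.png

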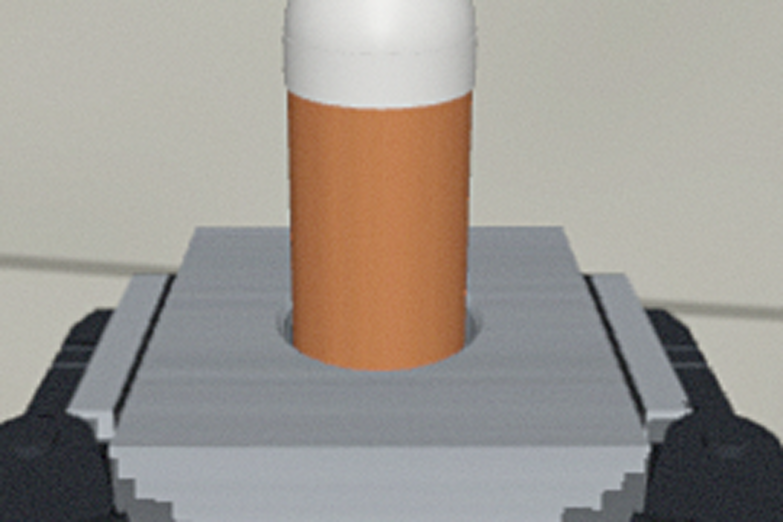

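```bash
python3 - <<'E'
from path import *
m=camera_model('wrist');K,D,_,_=cam('wrist');T=np.linalg.inv(m['T_tool_cam'])
def pr(q):
    t=TP+A.T@np.array(q); c=T@np.r_[t,1]
    return cv2.projectPoints(c[:3].reshape(1,1,3),np.zeros(3),np.zeros(3),K,D)[0].ravel()
print(pr([-.013,0,.028]),'obs row 353.4')
for x in (-.0285,-.0295,-.0305,-.0315): print(x,pr([x,0,.011]),'obs 294.8')
for x in (-.0485,-.0495,-.0505,-.0515): print(x,pr([x,0,.011]),'obs 236.9')
E
```

```text
[320.86326748 354.99709083] obs row 353.4
-0.0285 [320.92171213 283.78603199] obs 294.8
-0.0295 [320.92401231 281.00595559] obs 294.8
-0.0305 [320.92632184 278.21110053] obs 294.8
-0.0315 [320.92864075 275.40139773] obs 294.8
-0.0485 [320.96950516 225.29929235] obs 236.9
-0.0495 [320.97199407 222.21089787] obs 236.9
-0.0505 [320.97449244 219.10641547] obs 236.9
-0.0515 [320.97700024 215.98578568] obs 236.9
```

The seam of the plug's half-round projects within 0.3 mm of the prediction, so arc position is known well. For the bend I'll guide on the middle of the hole (x = -6 mm), not the plate centre.

```bash
python3 - <<'E'
s=open('path.py').read()
s=s.replace("return c+Rp@np.array(off)-Rt@TP, Rt","return c+Rp@(np.array(off)+[.006,0,0])-Rt@TP, Rt")
s=s.replace('plate centre at arc length s','HOLE MID at arc length s')
open('path.py','w').write(s)
E
python3 nxt.py .1755 .1475 8 .15 0.05
```

```text
err mm (tool) at s0 [0.03 0.02 0.  ] rot deg [-0.03  0.03 -0.02] F [-0.1 -0.8 -1.7] tau [ 0.14  0.01 -0.01] 15.8
[[[0.0, 0.0, 0.0], [0.0, 0.0, 0.35]], [[0.0, 0.0, 0.0], [0.0, 0.0, 0.35]], [[0.0, 0.0, 0.0], [0.0, 0.0, 0.35]], [[0.0, 0.0, 0.0], [0.0, 0.0, 0.35]], [[0.0, 0.0, 0.0], [0.0, 0.0, 0.35]], [[0.0, 0.0, 0.0], [0.0, 0.0, 0.35]], [[0.0, 0.0, 0.0], [0.0, 0.0, 0.35]], [[-2.0, 0.0, 0.1], [0.0, 0.02, 0.35]]]
```

Call:
step_arm(targets=[[[0,0,0],[0,0,0.25],5.0],[[0,0,0],[0,0,0.35],5.0],[[0,0,0],[0,0,0.35],5.0],[[0,0,0],[0,0,0.35],5.0],[[0,0,0],[0,0,0.35],5.0],[[0,0,0],[0,0,0.35],5.0],[[0,0,0],[0,0,0.35],5.0],[[0,0,0],[0,0,0.15],5.0],[[0,0,0],[0,0,0],5.0],[[0,0,0],[0,0,0],5.0]])

```text
clock: 16.8
tcp_pos: [0.5286, -0.071, 0.0852]
orientation: [0.531, 0.469, 0.507, -0.491]
wrist_force: [0.4, 0.8, -1.7]
finger_gap: 0.0556
```

```bash
python3 look.py a7; python3 nxt.py .1505 .1305 8 .15 0.05
```

```text
16.95 F [-0.2   0.3  -1.43] tau [0.026 0.027 0.032] gap 0.055406419429085633
err mm (tool) at s0 [0.04 0.07 0.03] rot deg [-0.03  0.03 -0.02] F [ 0.5 -0.1 -1.8] tau [0.02 0.04 0.06] 16.95
[[[-1.6, 0.0, 0.1], [0.0, 0.02, 0.25]], [[-2.1, 0.0, 0.0], [0.0, 0.02, 0.25]], [[-2.0, 0.0, 0.1], [0.0, 0.03, 0.25]], [[-2.1, 0.1, 0.1], [0.0, 0.02, 0.24]], [[-2.0, 0.0, 0.1], [0.0, 0.02, 0.25]], [[-2.1, 0.0, 0.1], [0.0, 0.02, 0.25]], [[-2.0, 0.0, 0.1], [0.0, 0.02, 0.24]], [[-2.1, 0.0, 0.1], [0.0, 0.02, 0.25]]]
```

View pics/a7w.png

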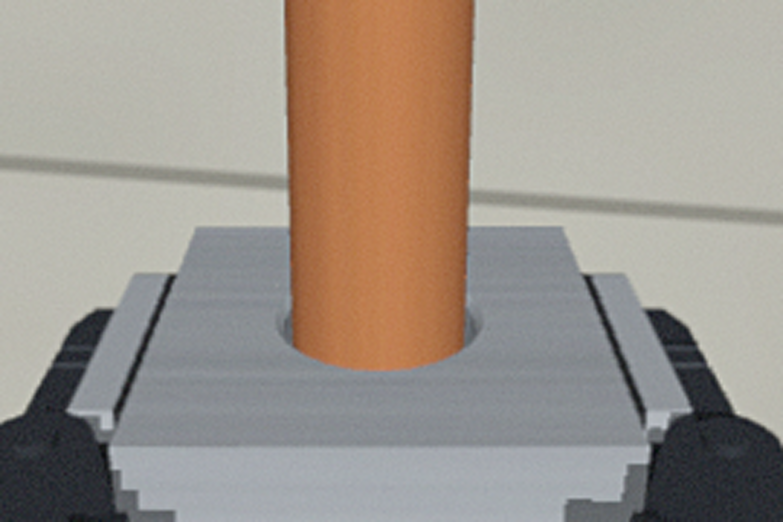

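Call:
step_arm(targets=[[[-1.6,0,0.1],[0,0.02,0.25],5.0],[[-2.1,0,0],[0,0.02,0.25],5.0],[[-2.0,0,0.1],[0,0.03,0.25],5.0],[[-2.1,0.1,0.1],[0,0.02,0.24],5.0],[[-2.0,0,0.1],[0,0.02,0.25],5.0],[[-2.1,0,0.1],[0,0.02,0.25],5.0],[[-2.0,0,0.1],[0,0.02,0.24],5.0],[[-2.1,0,0.1],[0,0.02,0.25],5.0],[[0,0,0],[0,0,0],5.0],[[0,0,0],[0,0,0],5.0]])

```text
clock: 17.95
tcp_pos: [0.5341, -0.0899, 0.0861]
orientation: [0.593, 0.394, 0.568, -0.412]
wrist_force: [-0.6, 0.1, -2.2]
finger_gap: 0.056
```

```bash
python3 look.py a8; python3 nxt.py .1305 .1105 8 .15 0.05
```

```text
18.1 F [ 0.22  0.52 -1.16] tau [ 0.05  -0.023 -0.019] gap 0.05561194002448457
err mm (tool) at s0 [ 0.04 -0.    0.06] rot deg [ 0.02  0.03 -0.01] F [ 0.6  0.7 -0.8] tau [ 0.05 -0.06  0.  ] 18.1
[[[-2.0, 0.1, 0.1], [0.0, 0.02, 0.25]], [[-2.1, 0.0, 0.1], [0.0, 0.02, 0.25]], [[-2.0, 0.0, 0.0], [0.0, 0.02, 0.25]], [[-2.1, 0.1, 0.1], [0.0, 0.02, 0.24]], [[-2.0, 0.0, 0.1], [0.0, 0.02, 0.25]], [[-2.1, 0.0, 0.1], [0.01, 0.02, 0.24]], [[-2.0, 0.1, 0.1], [0.0, 0.02, 0.25]], [[-2.0, 0.0, 0.1], [0.0, 0.02, 0.25]]]
```

View pics/a8w.png

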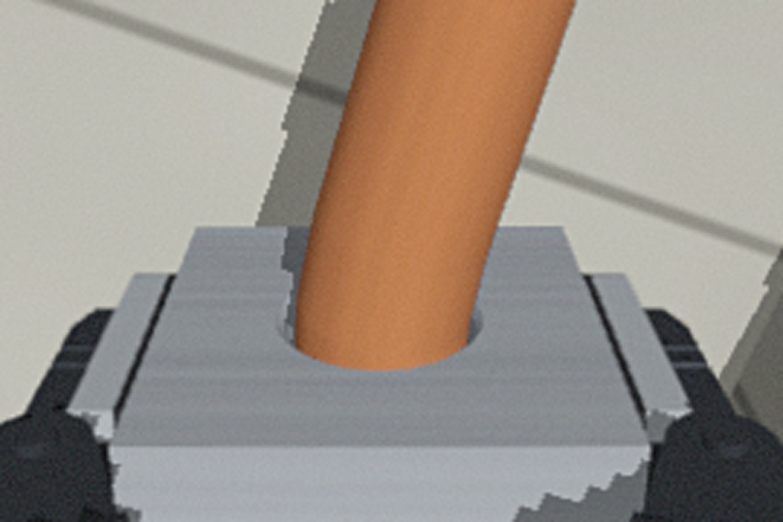

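The plate is round the start of the bend, the pipe still clear of the hole's edge and force at baseline.

Call:
step_arm(targets=[[[-2.0,0.1,0.1],[0,0.02,0.25],5.0],[[-2.1,0,0.1],[0,0.02,0.25],5.0],[[-2.0,0,0],[0,0.02,0.25],5.0],[[-2.1,0.1,0.1],[0,0.02,0.24],5.0],[[-2.0,0,0.1],[0,0.02,0.25],5.0],[[-2.1,0,0.1],[0.01,0.02,0.24],5.0],[[-2.0,0.1,0.1],[0,0.02,0.25],5.0],[[-2.0,0,0.1],[0,0.02,0.25],5.0],[[0,0,0],[0,0,0],5.0],[[0,0,0],[0,0,0],5.0]])

```text
clock: 19.1
tcp_pos: [0.5446, -0.1067, 0.0868]
orientation: [0.644, 0.311, 0.62, -0.323]
wrist_force: [-0.4, 0.5, -1.1]
finger_gap: 0.0557
```

```bash
python3 look.py a9; python3 nxt.py .1105 .0905 8 .1 0.05
```

```text
19.25 F [ 0.12 -0.2  -1.27] tau [ 0.028 -0.009 -0.033] gap 0.05541185990814687
err mm (tool) at s0 [-0.03 -0.01 -0.07] rot deg [-0.05  0.05 -0.05] F [ 0.6 -0.  -0.3] tau [ 0.03 -0.02 -0.04] 19.25
[[[-2.1, 0.1, 0.0], [0.0, 0.02, 0.24]], [[-2.0, 0.1, 0.1], [0.0, 0.02, 0.24]], [[-2.1, 0.0, 0.1], [0.0, 0.02, 0.25]], [[-2.0, 0.1, 0.0], [0.0, 0.02, 0.25]], [[-2.1, 0.0, 0.1], [0.0, 0.02, 0.24]], [[-1.8, 0.1, 0.1], [0.0, 0.02, 0.25]], [[-1.5, 0.0, 0.0], [0.0, 0.01, 0.24]], [[-2.1, 0.1, 0.1], [0.0, 0.02, 0.25]]]
```

View pics/a9w.png

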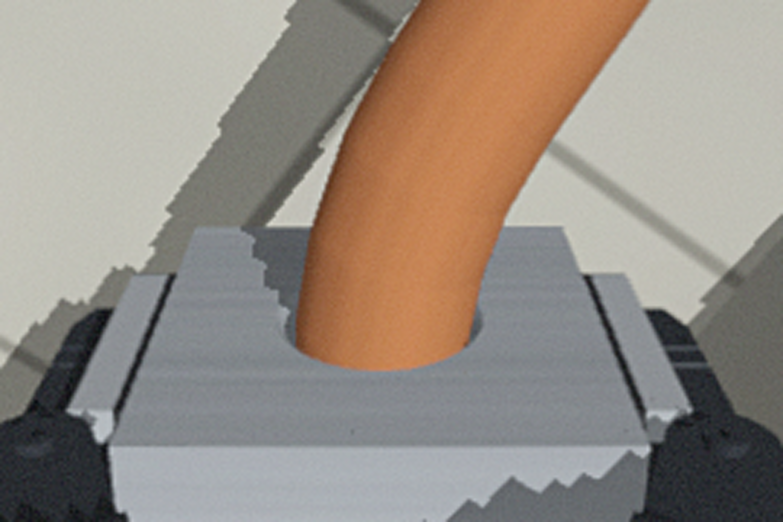

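Call:
step_arm(targets=[[[-2.1,0.1,0],[0,0.03,0.24],5.0],[[-2.0,0.1,0.1],[0,0.02,0.24],5.0],[[-2.1,0,0.1],[0,0.02,0.25],5.0],[[-2.0,0.1,0],[0,0.02,0.25],5.0],[[-2.1,0,0.1],[0,0.02,0.24],5.0],[[-1.8,0.1,0.1],[0,0.02,0.25],5.0],[[-1.5,0,0],[0,0.01,0.24],5.0],[[-2.1,0.1,0.1],[0,0.02,0.25],5.0],[[0,0,0],[0,0,0],5.0],[[0,0,0],[0,0,0],5.0]])

```text
clock: 20.25
tcp_pos: [0.5594, -0.1197, 0.0875]
orientation: [0.679, 0.224, 0.659, -0.231]
wrist_force: [0.4, -0.4, -1.4]
finger_gap: 0.0557
```

```bash
python3 look.py a10; python3 nxt.py .0905 .0705 8 .2 0.05
```

```text
20.4 F [ 0.12 -0.05 -1.3 ] tau [ 0.005 -0.04   0.008] gap 0.05554047960476133
err mm (tool) at s0 [ 0.03  0.01 -0.06] rot deg [ 0.05  0.   -0.02] F [ 0.1 -0.1 -1.3] tau [-0.01 -0.05  0.02] 20.4
[[[-2.0, 0.1, 0.0], [0.0, 0.02, 0.24]], [[-2.0, 0.0, 0.1], [0.0, 0.02, 0.24]], [[-2.1, 0.1, 0.0], [0.01, 0.02, 0.25]], [[-2.0, 0.1, 0.1], [0.0, 0.02, 0.24]], [[-2.1, 0.1, 0.0], [0.0, 0.02, 0.25]], [[-2.0, 0.0, 0.1], [0.0, 0.02, 0.24]], [[-2.1, 0.1, 0.0], [0.0, 0.02, 0.25]], [[-2.0, 0.1, 0.1], [0.0, 0.01, 0.24]]]
```

View pics/a10w.png

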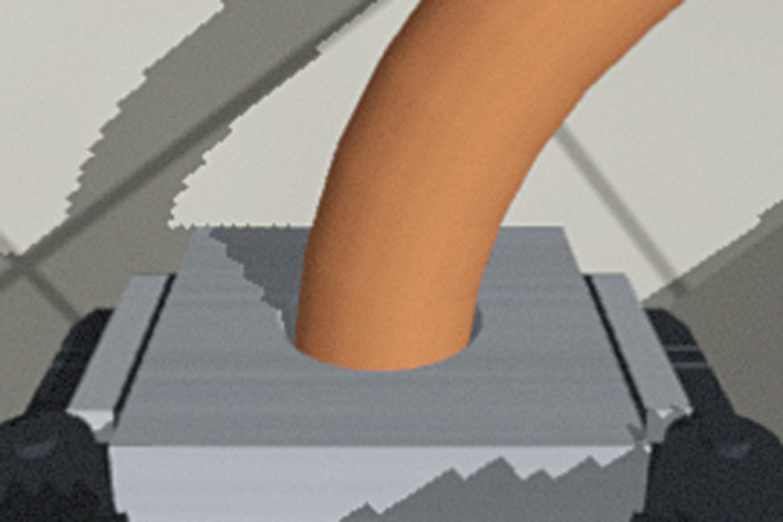

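Call:
step_arm(targets=[[[-2.0,0.1,0],[0,0.02,0.24],5.0],[[-2.0,0,0.1],[0,0.02,0.24],5.0],[[-2.1,0.1,0],[0.01,0.02,0.25],5.0],[[-2.0,0.1,0.1],[0,0.02,0.24],5.0],[[-2.1,0.1,0],[0,0.02,0.25],5.0],[[-2.0,0,0.1],[0,0.02,0.24],5.0],[[-2.1,0.1,0],[0,0.02,0.25],5.0],[[-2.0,0.1,0.1],[0,0.01,0.24],5.0],[[0,0,0],[0,0,0],5.0],[[0,0,0],[0,0,0],5.0]])

```text
clock: 21.4
tcp_pos: [0.5771, -0.1282, 0.088]
orientation: [0.702, 0.129, 0.688, -0.131]
wrist_force: [0.3, 0.2, -1.0]
finger_gap: 0.0557
```

```bash
python3 look.py a11; python3 nxt.py .0705 .0505 8 .2 0.05
```

```text
21.55 F [ 0.68  0.45 -0.73] tau [ 0.066 -0.11  -0.008] gap 0.05565197399263117
err mm (tool) at s0 [ 0.06  0.01 -0.16] rot deg [-0.02  0.03 -0.03] F [ 0.6  0.8 -1. ] tau [ 0.09 -0.12  0.03] 21.55
[[[-2.1, 0.1, 0.0], [0.01, 0.02, 0.23]], [[-2.0, 0.1, 0.0], [0.0, 0.02, 0.24]], [[-2.0, 0.1, 0.1], [0.0, 0.02, 0.25]], [[-2.1, 0.1, 0.0], [0.0, 0.01, 0.24]], [[-2.0, 0.1, 0.0], [0.0, 0.02, 0.25]], [[-2.1, 0.0, 0.0], [0.0, 0.02, 0.24]], [[-2.0, 0.1, 0.1], [0.0, 0.02, 0.24]], [[-2.1, 0.1, 0.0], [0.0, 0.02, 0.25]]]
```

View pics/a11w.png

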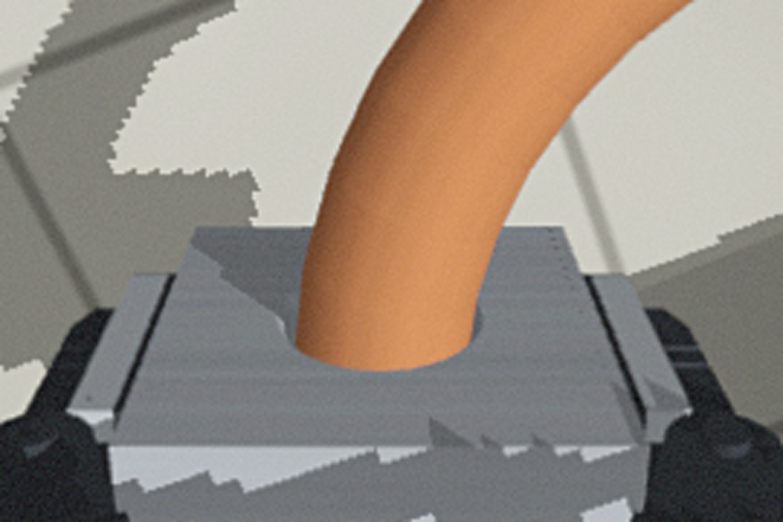

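View pics/a11s.png

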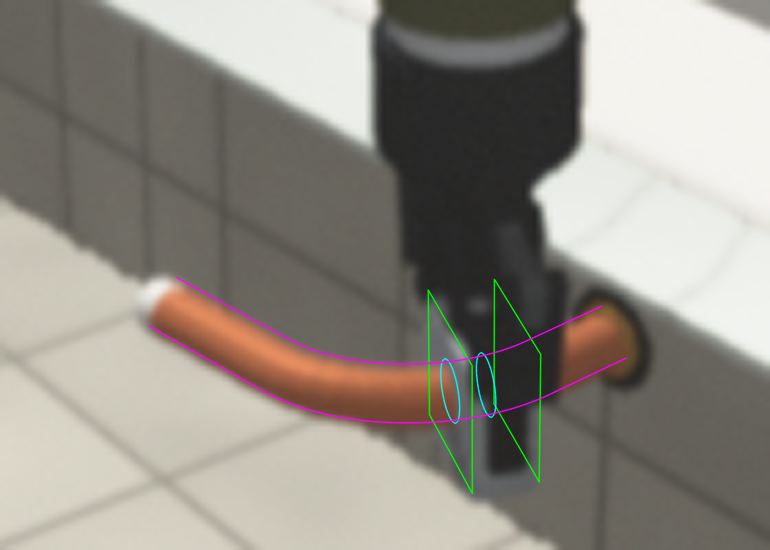

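Call:
step_arm(targets=[[[-2.1,0.1,0],[-0.01,0.02,0.22],5.0],[[-2.0,0.1,0],[0,0.02,0.24],5.0],[[-2.0,0.1,0.1],[0,0.02,0.25],5.0],[[-2.1,0.1,0],[0,0.01,0.24],5.0],[[-2.0,0.1,0],[0,0.02,0.25],5.0],[[-2.1,0,0],[0,0.02,0.24],5.0],[[-2.0,0.1,0.1],[0,0.02,0.24],5.0],[[-2.1,0.1,0],[0,0.02,0.25],5.0],[[0,0,0],[0,0,0],5.0],[[0,0,0],[0,0,0],5.0]])

```text
clock: 22.55
tcp_pos: [0.5959, -0.1314, 0.0882]
orientation: [0.709, 0.03, 0.704, -0.03]
wrist_force: [1.0, 0.6, -1.1]
finger_gap: 0.0551
```

```bash
python3 look.py a12; python3 nxt.py .0505 .0365 8 .2 0.05;  python3 -c "
from path import *
a=pose(.019); print(a[0],a[1].round(3), R.from_matrix(a[1]).as_euler('ZYX',degrees=True))"
```

```text
22.7 F [ 0.64  0.99 -0.94] tau [ 0.167 -0.068  0.002] gap 0.055524813905676165
err mm (tool) at s0 [ 0.09 -0.07  0.26] rot deg [ 0.02  0.01 -0.02] F [ 1.3  1.5 -1.4] tau [ 0.17 -0.07  0.01] 22.7
[[[-1.4, 0.1, 0.0], [0.01, 0.0, 0.2]], [[-1.4, 0.0, 0.0], [0.0, 0.02, 0.17]], [[-1.5, 0.1, 0.0], [0.0, 0.01, 0.17]], [[-1.4, 0.1, 0.0], [0.0, 0.01, 0.17]], [[-1.4, 0.0, 0.0], [0.0, 0.01, 0.17]], [[-1.5, 0.1, 0.0], [0.0, 0.01, 0.17]], [[0.0, 0.0, 0.0], [0.0, 0.0, 0.18]], [[0.0, 0.0, 0.0], [0.0, 0.0, 0.17]]]
[ 0.62735729 -0.1298241   0.08809339] [[ 0.    -0.066  0.998]
 [ 0.     0.998  0.066]
 [-1.     0.     0.   ]] [ 3.76787373 90.          0.        ]<sys>:0: UserWarning: Gimbal lock detected. Setting third angle to zero since it is not possible to uniquely determine all angles.
```

View pics/a12w.png

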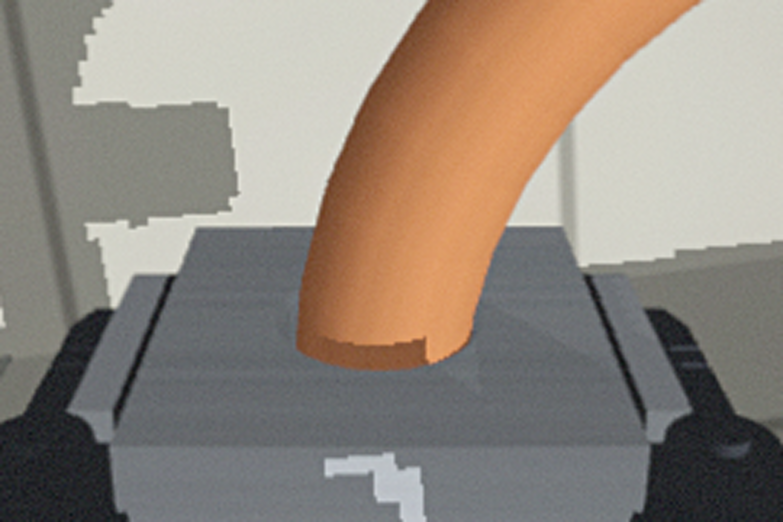

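There is a light +y contact (~1 N), so I'll shift 0.3 mm to +y and go on.

Call:
step_arm(targets=[[[0,0,0],[0,0.03,0],5.0],[[-1.4,0.1,0],[0,0,0.2],5.0],[[-1.4,0,0],[0,0.02,0.17],5.0],[[-1.5,0.1,0],[0,0.01,0.17],5.0],[[-1.4,0.1,0],[0,0.01,0.17],5.0],[[-1.4,0,0],[0,0.01,0.17],5.0],[[-1.5,0.1,0],[0,0.01,0.17],5.0],[[0,0,0],[0,0,0.18],5.0],[[0,0,0],[0,0,0],5.0],[[0,0,0],[0,0,0],5.0]])

```text
clock: 23.7
tcp_pos: [0.6084, -0.1307, 0.0883]
orientation: [0.707, -0.024, 0.707, 0.024]
wrist_force: [0.5, -0.1, -1.0]
finger_gap: 0.0553
```

```bash
python3 look.py a13; python3 nxt.py .0385 .0285 5 .4 0.1
```

```text
23.85 F [-0.01  0.01 -1.35] tau [ 0.044 -0.007 -0.008] gap 0.055559834559661674
err mm (tool) at s0 [ 0.07 -0.03 -0.27] rot deg [ 0.06 -0.02  0.01] F [ 0.4 -0.5 -1.5] tau [0.04 0.02 0.  ] 23.85
[[[0.1, 0.0, 0.0], [0.01, 0.0, 0.17]], [[0.0, 0.0, 0.0], [0.0, 0.0, 0.2]], [[0.0, 0.0, 0.0], [0.0, 0.0, 0.2]], [[0.0, 0.0, 0.0], [0.0, 0.0, 0.2]], [[0.0, 0.0, 0.0], [0.0, 0.0, 0.2]]]
```

View pics/a13w.png

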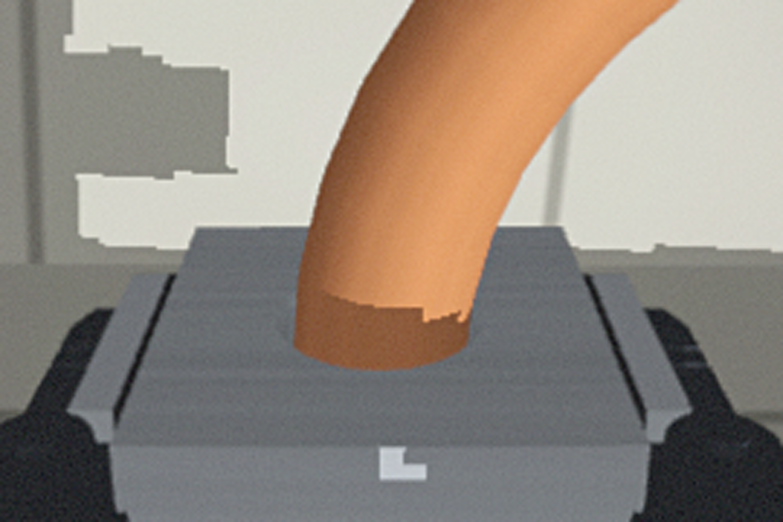

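View pics/a13s.png

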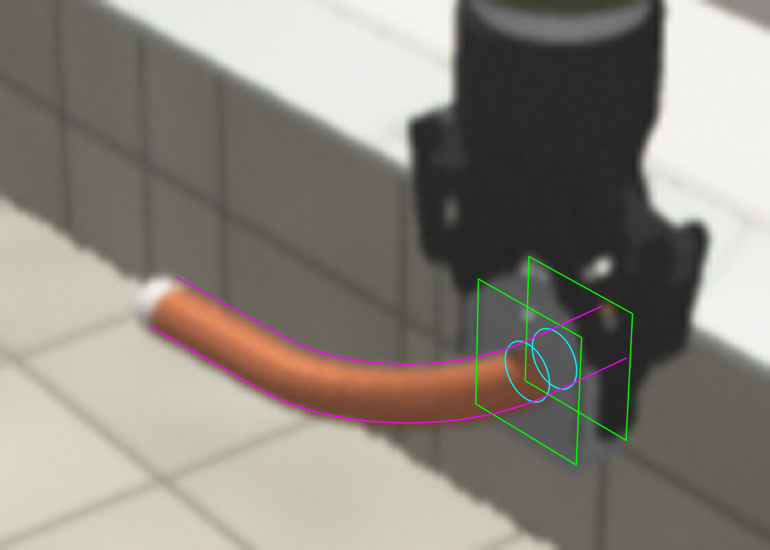

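The bend is done and force is at baseline. I'll go straight on, then feel for the wall.

Call:
step_arm(targets=[[[0.1,0,0],[0,0,0.2],5.0],[[0,0,0],[0,0,0.2],5.0],[[0,0,0],[0,0,0.2],5.0],[[0,0,0],[0,0,0.2],5.0],[[0,0,0],[0,0,0.2],5.0],[[0,0,0],[0,0,0.2],5.0],[[0,0,0],[0,0,0.2],5.0],[[0,0,0],[0,0,0.1],5.0],[[0,0,0],[0,0,0],5.0],[[0,0,0],[0,0,0],5.0]])

```text
clock: 24.85
tcp_pos: [0.6232, -0.1297, 0.0883]
orientation: [0.707, -0.023, 0.707, 0.023]
wrist_force: [-0.4, 0.7, -1.1]
finger_gap: 0.0558
```

```bash
python3 look.py a14; python3 nxt.py .0232 .019 5 .4 0.1
```

```text
25.0 F [-0.08  0.41 -1.48] tau [ 0.004  0.005 -0.012] gap 0.05568542596291008
err mm (tool) at s0 [ 0.06 -0.03  0.01] rot deg [-0.04 -0.02  0.01] F [-0.2  0.  -0.9] tau [ 0.   -0.03 -0.01] 25.0
[[[0.0, 0.0, 0.0], [0.01, 0.0, 0.09]], [[0.0, 0.0, 0.0], [0.0, 0.0, 0.08]], [[0.0, 0.0, 0.0], [0.0, 0.0, 0.08]], [[0.0, 0.0, 0.0], [0.0, 0.0, 0.09]], [[0.0, 0.0, 0.0], [0.0, 0.0, 0.08]]]
```

View pics/a14s.png

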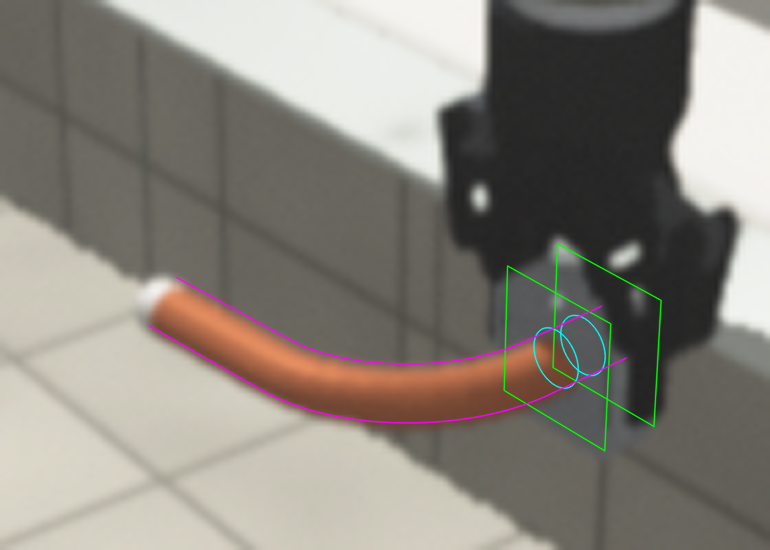

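View pics/a14w.png

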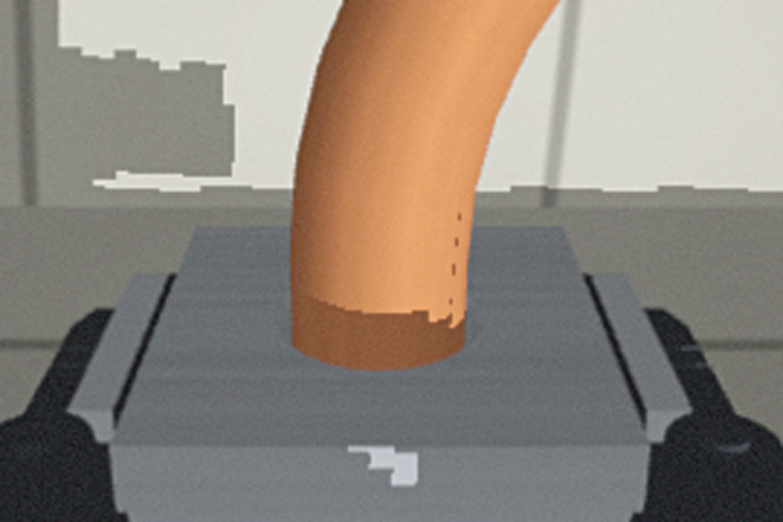

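Call:
step_arm(targets=[[[0,0,0],[0,0,0.08],5.0],[[0,0,0],[0,0,0.08],5.0],[[0,0,0],[0,0,0.06],5.0],[[0,0,0],[0,0,0.04],5.0],[[0,0,0],[0,0,0.03],5.0],[[0,0,0],[0,0,0.02],5.0],[[0,0,0],[0,0,0],5.0],[[0,0,0],[0,0,0],5.0],[[0,0,0],[0,0,0],5.0],[[0,0,0],[0,0,0],5.0]])

```text
clock: 26.0
tcp_pos: [0.6263, -0.1295, 0.0883]
orientation: [0.707, -0.023, 0.707, 0.023]
wrist_force: [-0.1, 0.0, -1.8]
finger_gap: 0.0552
```

```bash
python3 look.py a15; python3 nxt.py .0201 .019 1 .4 0.1
```

```text
26.15 F [ 0.23 -0.21 -1.12] tau [ 0.028 -0.02   0.01 ] gap 0.05532439699501727
err mm (tool) at s0 [ 0.08  0.01 -0.09] rot deg [-0.03 -0.01  0.01] F [ 0.4 -0.5 -1.1] tau [0.02 0.03 0.03] 26.15
[[[0.0, 0.0, 0.0], [0.01, 0.0, 0.1]]]
```

Call:
step_arm(targets=[[[0,0,0],[0,0,0.02],5.0],[[0,0,0],[0,0,0.02],5.0],[[0,0,0],[0,0,0.02],5.0],[[0,0,0],[0,0,0.02],5.0],[[0,0,0],[0,0,0],5.0],[[0,0,0],[0,0,0],5.0],[[0,0,0],[0,0,0],5.0],[[0,0,0],[0,0,0],5.0],[[0,0,0],[0,0,0],5.0],[[0,0,0],[0,0,0],5.0]])

```text
clock: 27.15
tcp_pos: [0.6271, -0.1295, 0.0883]
orientation: [0.707, -0.023, 0.707, 0.023]
wrist_force: [-0.8, 0.7, -1.8]
finger_gap: 0.0554
```

```bash
python3 look.py a16; python3 nxt.py .0193 .019 1 .4 0.1
```

```text
27.3 F [ 0.23 -0.07 -1.21] tau [-0.034 -0.005  0.011] gap 0.05525305260473383
err mm (tool) at s0 [ 0.11 -0.   -0.09] rot deg [-0.04 -0.01  0.01] F [-0.4  0.1 -1.3] tau [-0.07  0.01 -0.01] 27.3
[[[0.0, 0.0, 0.0], [0.01, 0.0, 0.02]]]
```

Call:
step_arm(targets=[[[0,0,0],[0,0,0.02],5.0],[[0,0,0],[0,0,0.02],5.0],[[0,0,0],[0,0,0.02],5.0],[[0,0,0],[0,0,0],5.0],[[0,0,0],[0,0,0],5.0],[[0,0,0],[0,0,0],5.0],[[0,0,0],[0,0,0],5.0],[[0,0,0],[0,0,0],5.0],[[0,0,0],[0,0,0],5.0],[[0,0,0],[0,0,0],5.0]])

```text
clock: 28.3
tcp_pos: [0.6277, -0.1294, 0.0883]
orientation: [0.707, -0.023, 0.707, 0.023]
wrist_force: [-0.2, -0.5, -2.1]
finger_gap: 0.0555
```

```bash
python3 look.py a17; python3 nxt.py .0187 .019 1 .4 0.1
```

```text
28.45 F [ 0.49  0.15 -1.62] tau [-0.005 -0.017 -0.03 ] gap 0.05559694588013835
err mm (tool) at s0 [ 0.08 -0.01 -0.1 ] rot deg [-0.03 -0.01  0.01] F [ 0.6 -0.  -1.7] tau [-0.05 -0.05 -0.06] 28.45
[[[0.0, 0.0, 0.0], [0.01, 0.0, -0.04]]]
```

View pics/a17s.png

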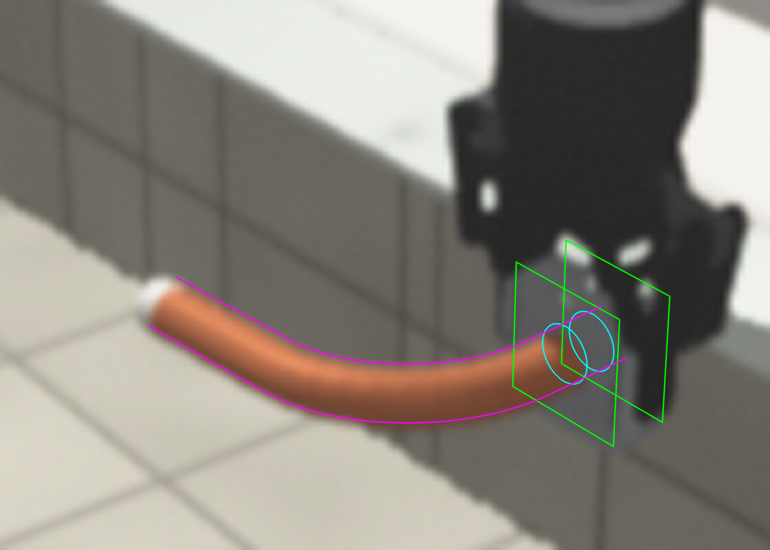

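View pics/a17w.png

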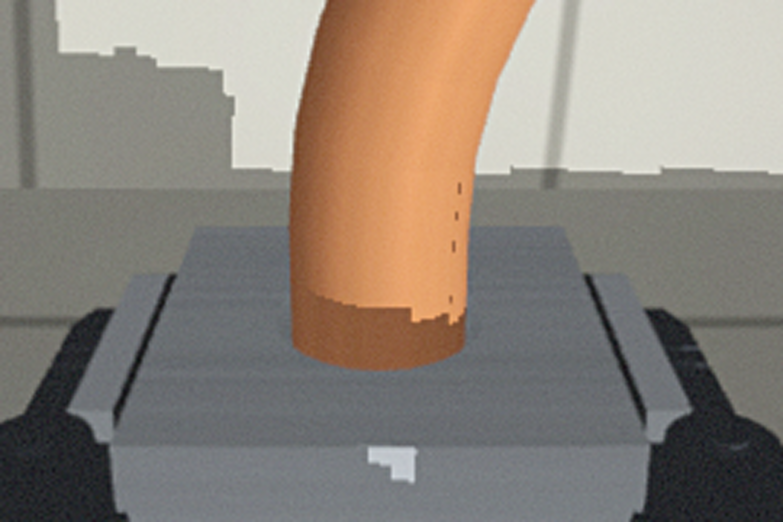

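Call:
step_arm(targets=[[[0,0,0],[0,0,0.02],5.0],[[0,0,0],[0,0,0.02],5.0],[[0,0,0],[0,0,0.02],5.0],[[0,0,0],[0,0,0],5.0],[[0,0,0],[0,0,0],5.0],[[0,0,0],[0,0,0],5.0],[[0,0,0],[0,0,0],5.0],[[0,0,0],[0,0,0],5.0],[[0,0,0],[0,0,0],5.0],[[0,0,0],[0,0,0],5.0]])

```text
clock: 29.45
tcp_pos: [0.6281, -0.1294, 0.0883]
orientation: [0.707, -0.023, 0.707, 0.023]
wrist_force: [-1.8, 0.4, 0.5]
finger_gap: 0.0554
```

```bash
python3 look.py a18; python3 nxt.py .0181 .019 1 .4 0.1
```

```text
29.6 F [-3.21 -0.53 -0.16] tau [-0.092  0.493 -0.078] gap 0.055565316926722993
err mm (tool) at s0 [ 0.05 -0.02  0.16] rot deg [-0.04 -0.04  0.01] F [-2.8  0.2  0.4] tau [-0.08  0.48 -0.08] 29.6
[[[0.0, 0.0, 0.0], [0.01, 0.0, -0.07]]]
```

Wall contact: Fx is about -3 N and the contact sits slightly to the -y edge. I'll trim the yaw by 0.1° and lower the plate so it rests on the pipe before release.

Call:
step_arm(targets=[[[0.1,0,0],[0.02,0,0],5.0],[[0,0,0],[0.02,0,0],5.0],[[0,0,0],[0.02,0,0],5.0],[[0,0,0],[0.02,0,0],5.0],[[0,0,0],[0,0,0],5.0],[[0,0,0],[0,0,0.01],5.0],[[0,0,0],[0,0,0.01],5.0],[[0,0,0],[0,0,0],5.0],[[0,0,0],[0,0,0],5.0],[[0,0,0],[0,0,0],5.0]])

```text
clock: 30.6
tcp_pos: [0.6281, -0.1294, 0.0881]
orientation: [0.707, -0.023, 0.707, 0.022]
wrist_force: [-5.8, 0.2, 5.4]
finger_gap: 0.0556
```

```bash
python3 look.py a19; python3 nxt.py .0179 .019 1 .4 0.1
```

```text
30.75 F [-6.12 -0.23  5.93] tau [-0.013  1.086  0.014] gap 0.05548647116591096
err mm (tool) at s0 [-0.07  0.01  0.26] rot deg [-0.14 -0.03  0.02] F [-6.4 -0.8  6.4] tau [0.03 1.07 0.01] 30.75
[[[-0.1, 0.0, 0.0], [-0.01, 0.0, -0.08]]]
```

View pics/a19w.png

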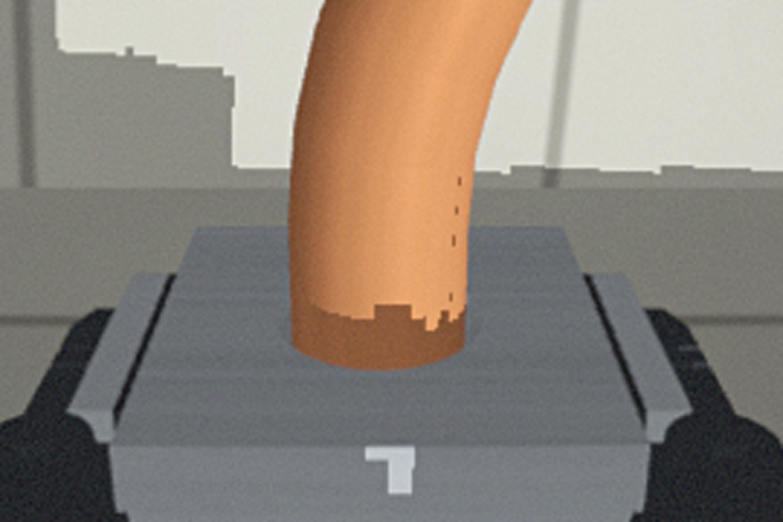

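Call:
step_arm(targets=[[[0,0,0],[-0.02,0,0],5.0],[[0,0,0],[-0.02,0,0],5.0],[[0,0,0],[-0.02,0,0],5.0],[[0,0,0],[0,0,0],5.0],[[0,0,0],[0,0,0],5.0],[[0,0,0],[0,0,0],5.0],[[0,0,0],[0,0,0],5.0],[[0,0,0],[0,0,0],5.0],[[0,0,0],[0,0,0],5.0],[[0,0,0],[0,0,0],5.0]])

```text
clock: 31.75
tcp_pos: [0.6282, -0.1294, 0.0881]
orientation: [0.706, -0.023, 0.707, 0.022]
wrist_force: [-5.3, -1.5, 3.3]
finger_gap: 0.0557
```

```bash
python3 look.py a20; python3 nxt.py .0179 .019 1 .4 0.1
```

```text
31.9 F [-5.26 -0.85  3.03] tau [-0.096  0.953  0.03 ] gap 0.05536956208638116
err mm (tool) at s0 [-0.07 -0.    0.29] rot deg [-0.14 -0.05  0.01] F [-5.2 -1.1  2.8] tau [-0.05  0.91 -0.02] 31.9
[[[-0.1, -0.1, 0.0], [-0.01, 0.0, -0.08]]]
```

View pics/a20s.png

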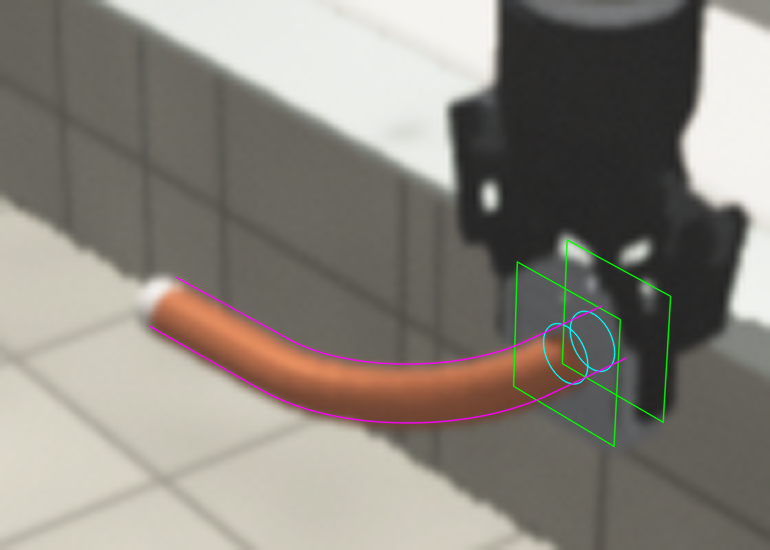

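View pics/a20c.png

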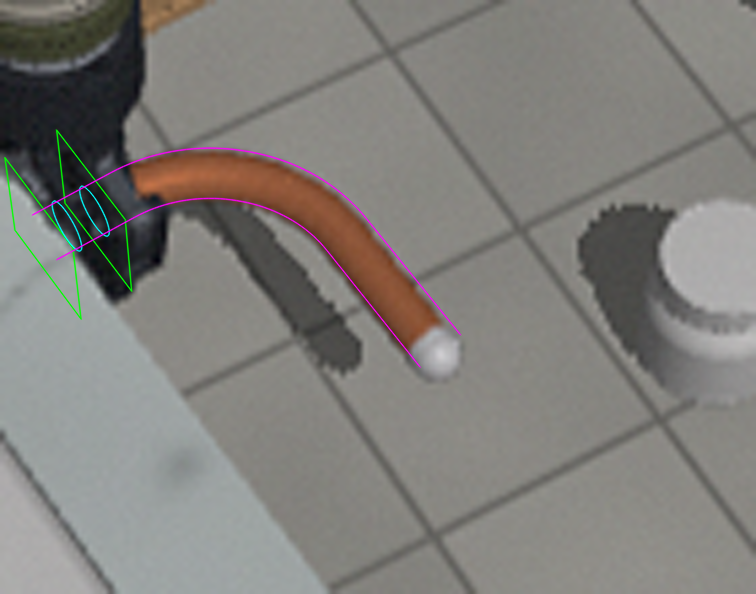

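Call:
step_arm(targets=[[[0,0,0],[-0.02,0,0],5.0],[[0,0,0],[-0.02,0,-0.01],5.0],[[0,0,0],[0,0,0],5.0],[[0,0,0],[0,0,0],5.0],[[0,0,0],[0,0,0],5.8],[[0,0,0],[0,0,0],6.2],[[0,0,0],[0,0,0],6.8],[[0,0,0],[0,0,0],7.4],[[0,0,0],[0,0,0],7.4],[[0,0,0],[0,0,0],7.4]])

```text
clock: 32.9
tcp_pos: [0.6286, -0.1293, 0.0886]
orientation: [0.707, -0.023, 0.707, 0.022]
wrist_force: [-0.8, -0.2, -0.3]
finger_gap: 0.074
```

```bash
python3 look.py a21; python3 nxt.py .0179 .019 1 .4 0.1
```

```text
33.05 F [-0.13  0.06  0.16] tau [-0.024  0.011 -0.007] gap 0.07382023446426048
err mm (tool) at s0 [ 0.3   0.01 -0.05] rot deg [-0.14 -0.    0.01] F [-0.6  0.4  0.3] tau [-0.04  0.02 -0.05] 33.05
[[[-0.1, 0.0, 0.0], [0.03, 0.0, -0.11]]]
```

View pics/a21w.png

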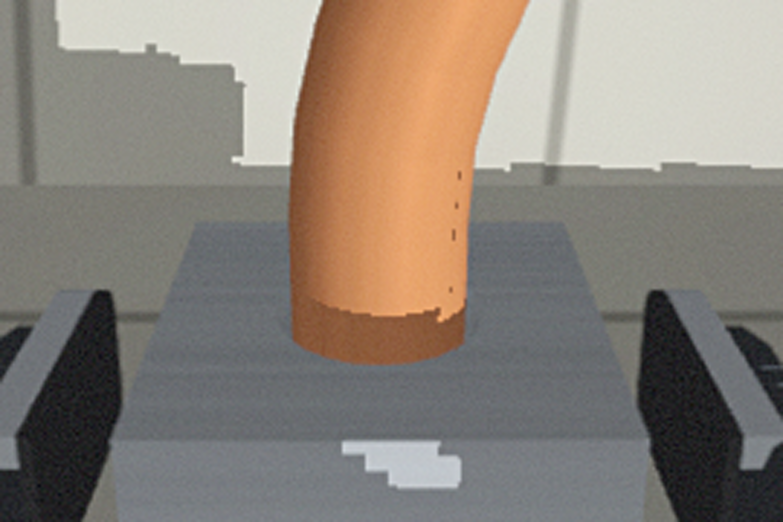

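View pics/a21s.png

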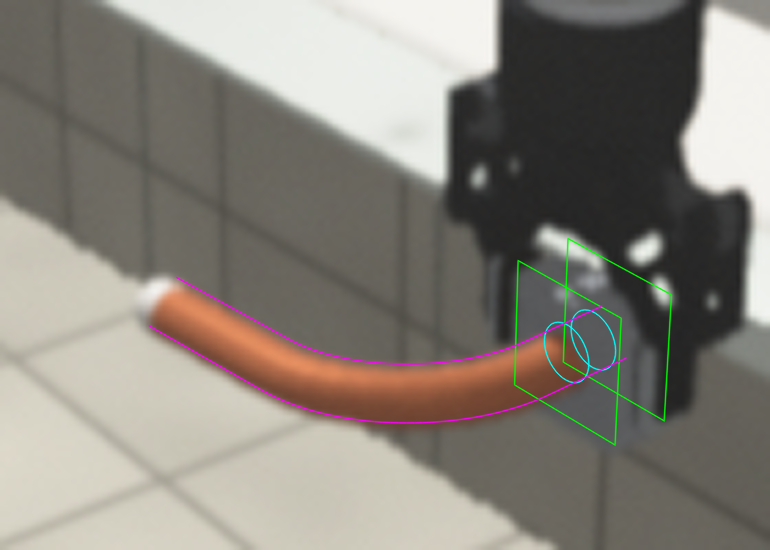

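Released: the plate stays put, edges level in the wrist view (top edge row 439, bottom row 222). I'll raise the gripper straight up and inspect.

Call:
step_arm(targets=[[[0,0,0],[-0.5,0,0],7.4],[[0,0,0],[-1,0,0],7.4],[[0,0,0],[-1,0,0],7.4],[[0,0,0],[-1,0,0],7.4],[[0,0,0],[-1.5,0,0],7.4],[[0,0,0],[-2,0,0],7.4],[[0,0,0],[-2,0,-1],7.4],[[0,0,0],[-1,0,-1],7.4],[[0,0,0],[0,0,0],7.4],[[0,0,0],[0,0,0],7.4]])

```text
clock: 34.05
tcp_pos: [0.6084, -0.1307, 0.1886]
orientation: [0.707, -0.022, 0.707, 0.022]
wrist_force: [-0.4, -0.5, -0.4]
finger_gap: 0.0735
```

```bash
python3 snap.py b1 plate; python3 - <<'E'
from h import *
im=read_camera('side'); cv2.imwrite('pics/b1s.png',cv2.resize(im[190:290,340:440,::-1],None,fx=6,fy=6,interpolation=cv2.INTER_CUBIC)); print(get_state()['wrist_force'])
E
```

```text
34.15 [ 0.60812395 -0.13046315  0.18746784] [ 0.60812249 -0.130444    0.1873034 ] [-0.1  0.1  0.6]
[ 0.60816569 -0.13039517  0.18730891]
plate [(0.73, array([273., 244.,  99.,  75.]))]
[-0.98069183 -0.26955382 -0.18968357]
```

View pics/b1.png

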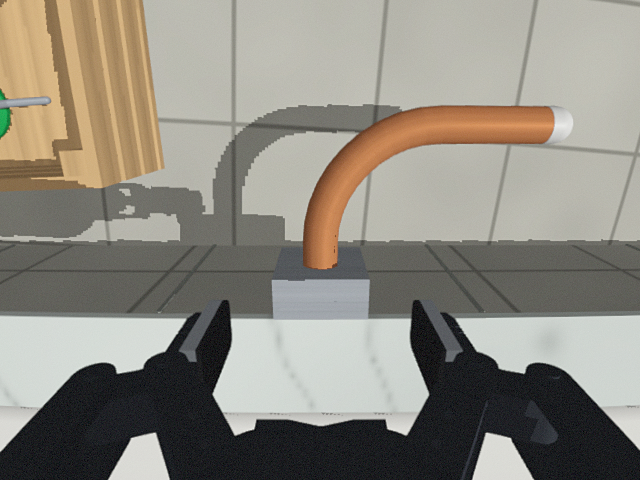

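View pics/b1s.png

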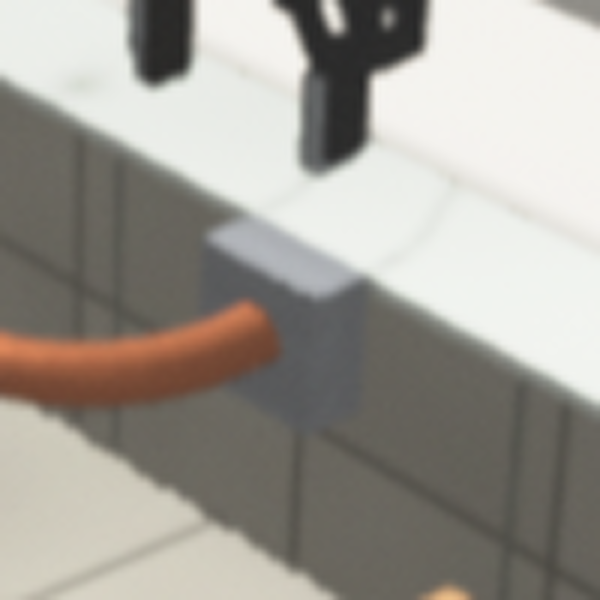

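```bash
python3 - <<'E'
import cv2
im=cv2.imread('pics/b1.png'); cv2.imwrite('pics/b1c.png',cv2.resize(im[235:330,250:395],None,fx=5.4,fy=5.4,interpolation=cv2.INTER_CUBIC))
E
```

```text
(no output)
```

View pics/b1c.png

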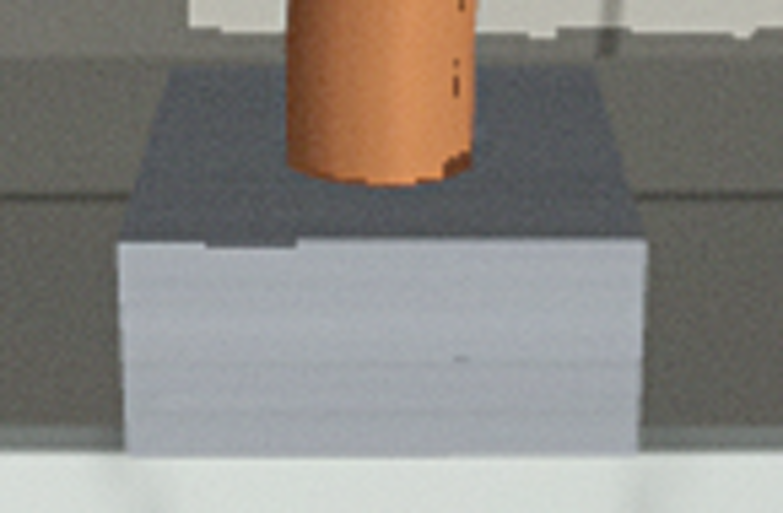

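```bash
python3 - <<'E'
from path import *
import pickle
s,_,_=pickle.load(open('b1.pkl','rb')); K,D,Rm,t=cam('wrist',s)
uv=np.array([[172,66],[597,66],[117,241],[647,239.5],[127,455],[638,455]])/5.4+[250,235]
h=.028;obj=np.array([[-.013,-h,-h],[-.013,h,-h],[-.013,-h,h],[-.013,h,h],[.013,-h,h],[.013,h,h]])
ok,rv,tv=cv2.solvePnP(obj,uv,K,D); Rw=Rm@cv2.Rodrigues(rv)[0]; c=Rm@tv.ravel()+t
W=R.from_euler('z',p[2]).as_matrix()
print('centre',c,'back',c+Rw[:,0]*.013,'wall-frame rotvec deg',np.degrees(R.from_matrix(W.T@Rw).as_rotvec()),'fitting',p)
print((cv2.projectPoints(obj,rv,tv,K,D)[0].reshape(-1,2)-uv).round(2).tolist())
E
```

```text
centre [ 0.62905632 -0.1290951   0.10927901] back [ 0.64202647 -0.12821507  0.10925369] wall-frame rotvec deg [0.38785147 0.11200273 0.11335191] fitting [ 0.64275029 -0.12921123  0.0657618  -0.04465616 -0.01336316  0.10929339]
[[0.17, -0.01], [-0.2, -0.13], [-0.02, -0.27], [-0.04, -0.08], [0.15, 0.25], [-0.07, 0.24]]
```

```bash
python3 - <<'E'
from h import *
im=read_camera('scene'); cv2.imwrite('pics/final.png',im[:,:,::-1]); im=read_camera('side'); cv2.imwrite('pics/finals.png',im[:,:,::-1]); s=get_state(); print(s['clock'],s['wrist_force'],s['finger_gap'])
print(hand_in())
E
```

```text
34.4 [ 0.59148923 -0.10406699  0.7969945 ] 0.07430362718260387
the job is handed in; nothing more can be done
None
```

View pics/finals.png

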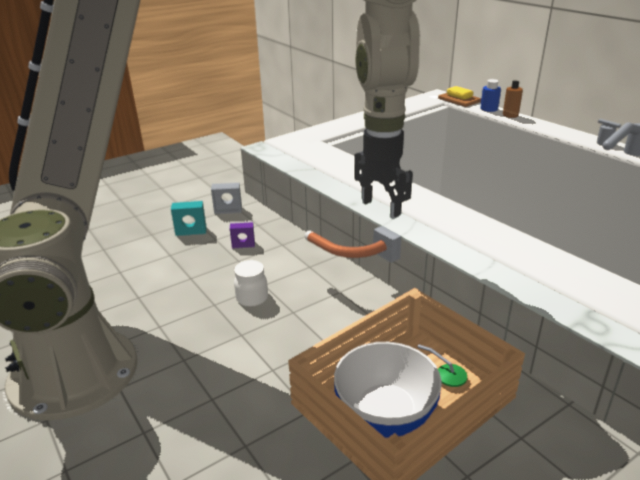

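I gripped the small grey plate by its side edges and threaded it hollow side first onto the pipe. I worked it round the bend, felt for the tiles, released it and raised the gripper clear. The job was handed in at 34.4 s.

**Forces:** The readings I took, each averaged over about 0.15 s at the end of a move, peaked at about 7.5 N on the pipe and 6 N on the tiles. Peaks within a move were not recorded.
- The pipe took about 7.5 N (weight-corrected) at first entry and about 7 N when I lowered the plate at the wall. Both were corrected straight away.

**Last checks:**
- **Position:** the plate's back measured within about 1 mm of the fitted wall face, and its centre within about 1 mm of the pipe's axis. No gap to the tiles showed in the close crop.
- **Tilt:** the corner fit gave about 0.4° about the pipe's axis and 0.1° about the other two. That is about the picture's measuring error, so I take the edges as plumb but could not confirm it more finely.
- **Surroundings:** after release the gripper touched nothing, and the jar, stopper, bowls and look-alike plates stood as before in the side view.

**Disagreements:** the wrist-camera and fixed-camera fits of the pipe differed by about 3 mm at the tip, and the contact force at entry settled it in between. The wall came out at x = 0.641 to 0.644 m in the camera fits, and contact was felt at about 0.6436 m.

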